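Check the spindle rack for play and lock it

ROBOT

A 7-joint arm with a two-finger parallel gripper is mounted at the origin on a cart in front of the work surface, level with it; the furniture and walls round the work are solid. World frame = base frame: x ahead of the robot, y to its left, z up, the work surface at z = 0. Lengths are in m, angles in rad, forces in N, time in s.
With the tool pointing down it reaches from about 0.425 to 0.825 m from the base axis. Payload 3.6 kg.
Tool frame: the origin (TCP) lies on the mounting face of the last link; the fingertips stand 173 mm ahead of it and the grasp point (between the pads) lies 155 mm ahead of it (arm.hold_point_z is the z of the grasp point in the tool frame, in m); z points along the fingers, y is the line along which they close (so a half turn about z gives the same grasp; the last joint's range is limited). The gripper opens to 85 mm and grips with 20 to 120 N. Pads are 22 mm wide; open, the fingers measure 114 mm over their backs; the gripper's body (76 mm by 85 mm) begins 54 mm behind the grasp point. The pads swing forward as they close: fully open they stand 13 mm farther back than shut.
Start: joints at [-1.327, 0.615, -0.013, 1.423, 0.008, 1.103, -0.04], TCP at [0.174, 0.626, 0.405] pointing down, gripper open.
Joint ranges: [-3.12, 3.12], [-0.3, 2.06], [-1.34, 1.32], [0.26, 2.42], [-1.36, 4.5], [0.01, 1.98], [-2.84, 2.84]. Speed limits (rad/s): [2.79, 2.79, 3.14, 3.14, 3.14, 3.14, 3.14].

INTERFACE

Orientations are given as [roll, pitch, yaw] about the fixed x, y, z axes, in that order (R = Rz(yaw) Ry(pitch) Rx(roll)).
In Python, from station import arm gives the robot as it stands.
- The arm moves only by the tool jog_arm, never from a script. Its argument "series" is a list of rows, each an object with "xyz": the shift along the tool's x, y, z in m, a list of three; "twist": the turn about the tool's z in degrees; "hand": the finger opening in m, from 0 to 0.0854. A call has 1 to 10 rows; each row shifts and turns the commanded pose from where the row before left it, along the tool's axes as they then stand; what a row does not reach is not made up. A row lasts 1/8 s, in which the tool goes at most 62.5 mm and 10.7 degrees, less where a joint would pass 70% of its speed; a pose out of reach is approached as far as the arm can. A call is refused whole if a number of a shift passes 0.0625 or a number of a turn 10.7, either way. A call with a gripper value outside its range is refused whole. The fingers move at their own pace and stop on an object; "force" is the grip in N (left out, the last holds). Time passes only in rows, so rows that do not move let the fingers close. It gives the time, the measured TCP pose, the force, the opening and the grip force at its end, in the units of the state.
- arm.sense(): the state, without advancing time (a new reading comes with each control period).
- arm.camera(name): name is "scene" or "top" or "wrist"; returns a dict with "frame" (480x640x3 uint8, red, green, blue), "depth" (480x640 float32, m along the optical axis (not along the pixel's ray), 0 where there is no reading), "intrinsics" (3x3 intrinsics, pixels), "rvec" (rotation vector, rad) and "tvec" (3), from world to camera coordinates, as OpenCV has them; the wrist camera has in their place "mount" (4x4, takes a point from camera to tool coordinates, whose origin is the TCP and whose axes are the flange's). Camera axes: x right, y down, z forward; pixel columns grow to the right and rows downward; lengths in m; the calibration is good to about 2 mm. A picture is of the moment at which its call begins: read the wrist's pose just before it.
- arm.hand_in(): hands the job in; it is judged then, once.
The state is a dict: "time_s": time; "joint_pos": joint angles; "joint_velocities": joint speeds; "effort": joint torques, N m; "position": TCP position; "ee_rot": TCP orientation; "ft_force": force on the tool from outside, world axes, zero at the start; "torque": the same for the moment, N m; "gripper_width": finger opening in m; "grasp_force": force on a finger pad.
Only numpy, scipy, OpenCV 4.12 (cv2) and the standard library are available. Lean on these libraries where they do the work, as an engineer would, in place of code of your own. Each camera call takes 0.05 s, during which the arm holds its last target. There are 200 camera calls.

TASK

Get the tube spindle rack ready: first take the hand stamp off the rack and stand it upright on the black tool mat. Then wiggle every spindle gently from side to side: lift each loose one out into the red tray, and leave the firm ones seated without pulling them up. Last, knock the red locking peg fully down with the mallet (not with the gripper), and stand the mallet back on the mat on its head as you found it, leaving everything else alone.

Things in the scene. Friction and masses are not known exactly. Their poses are not given: they have to be found in the camera images.
- rack: Grey spindle rack fixed on the table: a block 130 (own x) x 250 (own y) x 40 mm high; origin at the centre of its underside. Its top has six square sockets (28 mm wide at the mouth, some worn wide inside), 35 mm deep, at x = -35 and +35, y = -27.5, +27.5 and +82.5 mm; beyond the thin yellow line at y = -56 mm is the end with the red locking peg.
- lock_peg (a joint): Downward travel of the red locking peg (m): about 0 to 0.004 at the start (standing proud), 0.018 fully down. It moves stiffly (about 5 N), has no spring and stays where it is driven.
- peg_top (a point): Centre of the flat top of the red locking peg (18 mm across) at x = -42, y = -92 mm on the rack; 64 mm above the table when the joint reads 0.
- reject_tray: Red open tray fixed on the table, 140 (own x) x 220 (own y) x 45 mm high, walls and floor 4 mm; origin at the centre of its underside. The grey crates standing behind tray and mat (from x = 0.50 on) are 175 mm high.
- tool_mat: Black rubber tool mat fixed on the table, 200 (own x) x 260 (own y) x 4 mm; origin at the centre of its underside.
- mallet_grip (a point): Point on the mallet's wooden handle, 60 mm from its head's axis and 30 above the head's lower face. The mallet (0.2 kg) stands on its round black head (52 mm across, 46 high) on the mat; the handle, 16 wide and 20 high in section, lies level along the point's -x, 26 to 130 mm from the head's axis; x points to the head, z up.
- mallet_face (a point): Centre of the lower flat face of the mallet's head, 60 mm along x and 30 mm below the grip point; axes as the grip point's.
- stamp_center (a point): Centre of the hand stamp (0.06 kg), half-way up: a wooden foot 27 (own x) x 52 (own y) mm, 70 mm high, with a black knob on top (under 30 mm across); take it by the knob, about 20 mm above this point. At the start it stands on the rack's end right beside the locking peg, in the mallet's way. 35 mm above what it stands on.
- spindle_a_shaft (a point): Mid-shaft of a spindle (all look alike; None if absent): round aluminium shaft 18 mm across, 80 long, blue band; square black collar 36 x 36 x 6 under it resting on the rack; square foot 32 long in the socket. 0.08 kg. Point is 86 mm above the table when seated, 78 above the foot's end; z along the shaft. Pushed at the top with some 5 N it gives under 2 mm each way if firm, 4 mm or more if loose; it cannot be seen which.
- spindle_b_shaft (a point): Mid-shaft of a spindle (all look alike; None if absent): round aluminium shaft 18 mm across, 80 long, blue band; square black collar 36 x 36 x 6 under it resting on the rack; square foot 32 long in the socket. 0.08 kg. Point is 86 mm above the table when seated, 78 above the foot's end; z along the shaft. Pushed at the top with some 5 N it gives under 2 mm each way if firm, 4 mm or more if loose; it cannot be seen which.
- spindle_c_shaft (a point): Mid-shaft of a spindle (all look alike; None if absent): round aluminium shaft 18 mm across, 80 long, blue band; square black collar 36 x 36 x 6 under it resting on the rack; square foot 32 long in the socket. 0.08 kg. Point is 86 mm above the table when seated, 78 above the foot's end; z along the shaft. Pushed at the top with some 5 N it gives under 2 mm each way if firm, 4 mm or more if loose; it cannot be seen which.
- spindle_d_shaft (a point): Mid-shaft of a spindle (all look alike; None if absent): round aluminium shaft 18 mm across, 80 long, blue band; square black collar 36 x 36 x 6 under it resting on the rack; square foot 32 long in the socket. 0.08 kg. Point is 86 mm above the table when seated, 78 above the foot's end; z along the shaft. Pushed at the top with some 5 N it gives under 2 mm each way if firm, 4 mm or more if loose; it cannot be seen which.
- spindle_e_shaft (a point): Mid-shaft of a spindle (all look alike; None if absent): round aluminium shaft 18 mm across, 80 long, blue band; square black collar 36 x 36 x 6 under it resting on the rack; square foot 32 long in the socket. 0.08 kg. Point is 86 mm above the table when seated, 78 above the foot's end; z along the shaft. Pushed at the top with some 5 N it gives under 2 mm each way if firm, 4 mm or more if loose; it cannot be seen which.
- spindle_f_shaft (a point): Mid-shaft of a spindle (all look alike; None if absent): round aluminium shaft 18 mm across, 80 long, blue band; square black collar 36 x 36 x 6 under it resting on the rack; square foot 32 long in the socket. 0.08 kg. Point is 86 mm above the table when seated, 78 above the foot's end; z along the shaft. Pushed at the top with some 5 N it gives under 2 mm each way if firm, 4 mm or more if loose; it cannot be seen which.
- label_roll: Bystander, to be left alone: roll of white labels, 68 mm across, 32 mm high, origin at its underside.
- tape_roll: Bystander, to be left alone: roll of brown tape, 96 mm across, 48 mm high, origin at its underside.
- dose_scoop: Bystander, to be left alone: steel scoop, 104 mm long, 22 mm high, origin at its underside.

How it is judged:
By the outcome, as a careful person would: the job done as asked, in the order asked, and still so for the second after the job is handed in, with the robot touching nothing.
Of spindle_a, spindle_b, spindle_c, spindle_d, spindle_e, spindle_f only 4 to 5 are there at a start; the rules pass over those that are not, and their reading is None.
At some moment in a run one of mallet may be knocked a few centimetres aside while the robot is not near it.
It also fails if it takes over 208 s, if anything falls off the work surface, if the arm or the gripper's body presses on something with over 40 N, if the wrist force passes 120 N, or if a joint passes its speed limit or range.

## Working session

There is one attempt and no reset: what is moved stays moved. The work goes in short steps, Python scripts to look and compute and a tool call to move; the robot and the scene stay as the last step left them, time stands still between calls to the robot, and variables do not carry over. Pictures are saved under pics/ and viewed, at most 14 in all, crops included, and the job is handed in when it is done.

Besides the shell and the picture viewer there is one more tool, called as name(argument=value, ...) on one line, values as JSON. jog_arm: Moves the arm, as the interface text tells. Its arguments: {"type":"object","properties":{"series":{"type":"array"},"force":{"type":"number"}},"required":["series"]}

```bash
ls; mkdir -p pics
cat > h.py <<'E'
import numpy as np, cv2
from scipy.spatial.transform import Rotation as R
from station import arm
def cam(n):
    s=arm.sense(); c=arm.camera(n)
    if 'mount' in c:
        T=np.eye(4);T[:3,:3]=R.from_euler('xyz',s['ee_rot']).as_matrix();T[:3,3]=s['position']
        M=T@np.array(c['mount'])
    else:
        r=cv2.Rodrigues(np.array(c['rvec'],float))[0];M=np.eye(4);M[:3,:3]=r.T;M[:3,3]=-r.T@np.array(c['tvec']).ravel()
    c['M']=M
    K=np.array(c['intrinsics']);v,u=np.mgrid[:480,:640];d=c['depth']
    p=np.stack([(u-K[0,2])/K[0,0]*d,(v-K[1,2])/K[1,1]*d,d],-1)
    c['P']=p@M[:3,:3].T+M[:3,3]; return c
def save(c,n): cv2.imwrite('pics/'+n,c['frame'][:,:,::-1])
def ray(c,u,v,z):
    K=np.array(c['intrinsics']);d=c['M'][:3,:3]@np.array([(u-K[0,2])/K[0,0],(v-K[1,2])/K[1,1],1]);o=c['M'][:3,3]
    return o+d*(z-o[2])/d[2]
def st():
    s=arm.sense();print(s['time_s'],np.round(s['position'],4),np.round(s['ee_rot'],3),np.round(s['ft_force'],1),s['gripper_width'],s['grasp_force'],np.round(s['joint_pos'],2))
E
python3 - <<'E'
from h import *
st();print(arm.hold_point_z)
for n in('top','scene'):
    c=cam(n);save(c,n+'0.png');print(np.round(c['M'],3),c['intrinsics'])
    np.savez(n+'0.npz',P=c['P'],f=c['frame'],M=c['M'],K=c['intrinsics'])
E
```

```text
pics
0.0 [0.1738 0.626  0.4035] [-3.139  0.     2.871] [-0.1  0.4 -0.1] 0.08544702562208344 0.0 [-1.33  0.62 -0.01  1.42  0.01  1.1  -0.04]
0.1547
[[ 0.009 -0.995  0.097  0.392]
 [-1.    -0.007  0.021 -0.045]
 [-0.021 -0.097 -0.995  1.272]
 [ 0.     0.     0.     1.   ]] [[442.00538502   0.         327.66071299]
 [  0.         442.00538502 245.5280601 ]
 [  0.           0.           1.        ]]
[[ 0.803 -0.368  0.468 -0.068]
 [-0.595 -0.517  0.615 -0.79 ]
 [ 0.016 -0.773 -0.634  0.862]
 [ 0.     0.     0.     1.   ]] [[503.09611752   0.         324.81915394]
 [  0.         503.09611752 249.28779606]
 [  0.           0.           1.        ]]
```

View pics/top0.png

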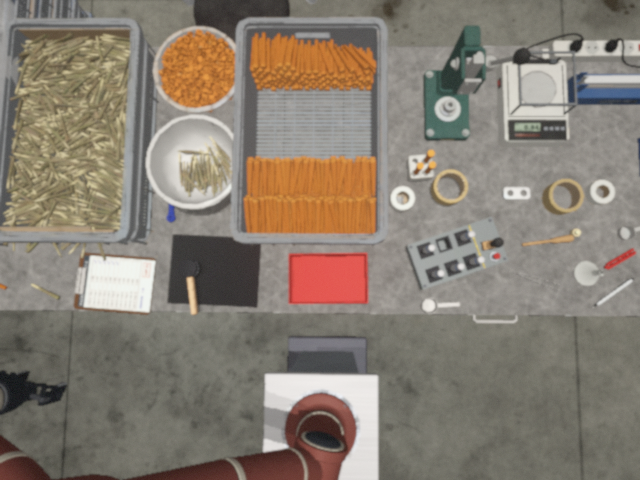

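View pics/scene0.png

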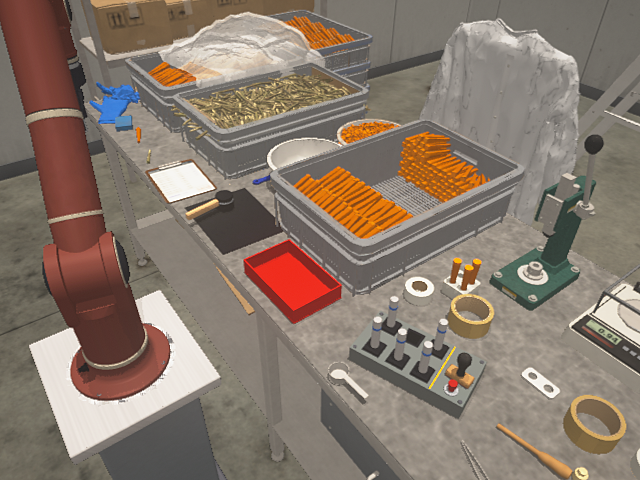

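Run:
```python
import numpy as np,cv2
D={n:np.load(n+'0.npz') for n in('top','scene')}
a=cv2.resize(D['top']['f'][205:325,395:525],None,fx=4.6,fy=4.6,interpolation=2)
b=cv2.resize(D['top']['f'][225:320,160:270],None,fx=3,fy=3,interpolation=2)
im=np.zeros((560,600,3),np.uint8);im=a
cv2.imwrite('pics/crop1.png',im[:,:,::-1])
for n in D:
    P=D[n]['P'];f=D[n]['f'];hsv=cv2.cvtColor(f,cv2.COLOR_RGB2HSV).astype(int)
    x,y,z=P[...,0],P[...,1],P[...,2]
    reg=(x>.25)&(x<.75)&(y>-.75)&(y<.5)
    masks={'z>.1':reg&(z>.105)&(y<-.2)&(z<.14)&(x<.6),'red':reg&((hsv[...,0]<6)|(hsv[...,0]>175))&(hsv[...,1]>170)&(hsv[...,2]>90),'yellow':reg&(abs(hsv[...,0]-26)<5)&(hsv[...,1]>130)&(y<-.2)&(z>.03)&(z<.05),'wood':reg&(abs(hsv[...,0]-14)<8)&(hsv[...,1]>90)&(z>.01)&(z<.2),
     'dark':reg&(hsv[...,2]<60)&(y>0),'racktop':reg&(abs(z-.04)<.004)&(y<-.2)&(y>-.6)&(x<.5)}
    for k,m in masks.items():
        nn,l,s,c=cv2.connectedComponentsWithStats(m.astype(np.uint8))
        for i in range(1,nn):
            if s[i,4]>5 : print(n,k,s[i],np.round(np.median(P[l==i],0),3),np.round(P[l==i].min(0),3),np.round(P[l==i].max(0),3))
```

```text
top z>.1 [466 231   9   8  52] [ 0.536 -0.39   0.124] [ 0.527 -0.401  0.105] [ 0.544 -0.384  0.131]
top z>.1 [494 238  10   9  55] [ 0.517 -0.468  0.108] [ 0.507 -0.481  0.105] [ 0.528 -0.458  0.113]
top z>.1 [427 244   8   8  48] [ 0.499 -0.288  0.125] [ 0.492 -0.298  0.106] [ 0.509 -0.28   0.129]
top z>.1 [475 256   9   8  50] [ 0.47  -0.413  0.124] [ 0.462 -0.423  0.106] [ 0.479 -0.407  0.128]
top z>.1 [455 263   9   7  50] [ 0.452 -0.362  0.124] [ 0.445 -0.371  0.106] [ 0.461 -0.355  0.131]
top z>.1 [436 270   8   7  48] [ 0.434 -0.311  0.124] [ 0.426 -0.319  0.106] [ 0.442 -0.303  0.13 ]
top red [290 255   4  24  48] [0.456 0.087 0.006] [ 0.392 -0.045 -0.002] [0.485 0.088 1.272]
top red [295 255  13   3  23] [0.485 0.063 0.017] [0.481 0.04  0.   ] [0.486 0.076 0.026]
top red [309 255  15   2  18] [0.487 0.014 0.013] [ 0.484 -0.005  0.002] [0.487 0.035 0.019]
top red [325 255  23   2  41] [ 0.487 -0.042  0.005] [ 0.485 -0.074 -0.002] [ 0.488 -0.011  0.012]
top red [356 255   6   1   6] [ 0.488 -0.104  0.005] [ 0.392 -0.114 -0.001] [ 0.488 -0.045  1.272]
top red [364 260   2  16  
[... 5505 characters left out ...]
d [576 469  10   8  29] [ 0.549 -0.717  0.018] [ 0.547 -0.725  0.015] [ 0.557 -0.711  0.026]
scene wood [573 472   9   8  24] [ 0.544 -0.716  0.014] [ 0.541 -0.725  0.01 ] [ 0.547 -0.71   0.018]
scene dark [216 195  17   7  36] [0.436 0.354 0.043] [0.418 0.345 0.039] [0.462 0.378 0.049]
scene dark [216 202  18  10 102] [0.434 0.353 0.017] [0.414 0.344 0.001] [0.465 0.386 0.031]
scene racktop [375 315   9  10  20] [ 0.496 -0.257  0.04 ] [ 0.485 -0.275  0.038] [ 0.5   -0.243  0.044]
scene racktop [ 349  320  119   89 2358] [ 0.461 -0.378  0.039] [ 0.388 -0.516  0.036] [ 0.5   -0.249  0.044]
scene racktop [377 346   4   3   6] [ 0.437 -0.318  0.043] [ 0.434 -0.32   0.042] [ 0.439 -0.316  0.044]
```

View pics/crop1.png

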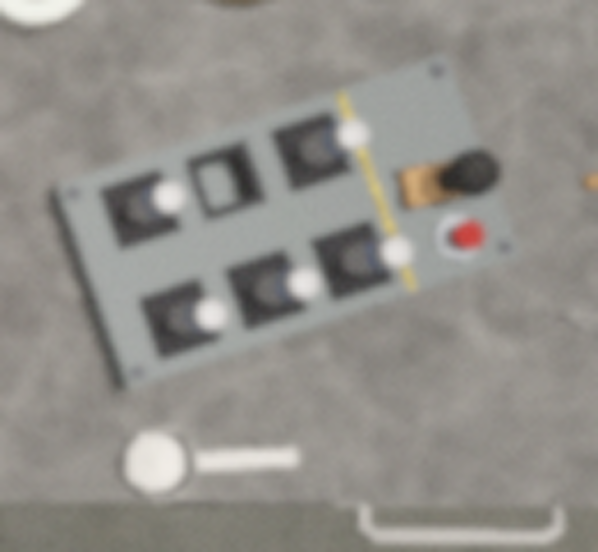

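```bash
cat >> h.py <<'E'
def to(x,y,z,yaw=None,grasp=True):
    """print the shift (tool axes) to bring grasp point/TCP to x,y,z with present yaw, and twist deg to reach yaw; shift given for after-twist frame"""
    s=arm.sense();r=R.from_euler('xyz',s['ee_rot']).as_matrix();cy=np.arctan2(r[1,0],r[0,0])
    tw=0
    if yaw is not None:
        d=(yaw-cy+np.pi)%(2*np.pi)-np.pi;tw=-np.degrees(d)
    r2=r@R.from_euler('z',np.radians(tw)).as_matrix()
    t=np.array([x,y,z+(arm.hold_point_z if grasp else 0)])
    print('twist %.1f'%tw,'shift after twist mm',np.round(1000*(r2.T@(t-s['position'])),1),'before',np.round(1000*(r.T@(t-s['position'])),1))
E
python3 - <<'E'
from h import *
D={n:np.load(n+'0.npz') for n in('top','scene')}
from scipy.optimize import least_squares
obs=np.array([[.536,-.39],[.499,-.288],[.470,-.413],[.452,-.362],[.434,-.311]])-[0.002,0.001]
loc=np.array([[35,-27.5],[35,82.5],[-35,-27.5],[-35,27.5],[-35,82.5]])/1000
def f(p):
    c,s=np.cos(p[2]),np.sin(p[2]);return (loc@np.array([[c,s],[-s,c]])+p[:2]-obs).ravel()
q=least_squares(f,[.48,-.35,.34]);print(q.x,np.abs(q.fun).max())
T=D['top'];P=T['P'];x,y,z=[P[...,i] for i in range(3)];g=T['f'].max(2)
hs=cv2.cvtColor(T['f'],cv2.COLOR_RGB2HSV).astype(int)
m=((g<75)&(x>.3)&(x<.56)&(y>.1)&(y<.5)&(abs(z)<.05)).astype(np.uint8)
m=cv2.morphologyEx(m,cv2.MORPH_OPEN,np.ones((3,3)))
c=max(cv2.findContours(m,0,2)[0],key=cv2.contourArea)
pp=P[c[:,0,1],c[:,0,0]];pp=pp[pp[:,2]<.012];print('mat',cv2.minAreaRect((pp[:,:2]*1000).astype(np.float32)))
for n in D:
    P=D[n]['P'];h=P[...,2];reg=(P[...,0]>.3)&(P[...,0]<.48)&(P[...,1]>.2)&(P[...,1]<.43)
    k=reg&(h>.036)&(h<.06);print(n,'mallet hi',k.sum());pp=P[k]
    hd=pp[D[n]['f'][k].max(1)<70];hn=pp[D[n]['f'][k].max(1)>110]
    print('head',hd.min(0),hd.max(0),np.median(hd,0),cv2.minAreaRect((hn[:,:2]*1000).astype(np.float32)),cv2.minAreaRect((hd[:,:2]*1000).astype(np.float32)))
    k=(P[...,0]>.33)&(P[...,0]<.51)&(P[...,1]>-.15)&(P[...,1]<.11)&(h>.036)&(h<.06);pp=P[k];print('tray',cv2.minAreaRect((pp[:,:2]*1000).astype(np.float32)))
print(np.round(arm.camera('wrist')['mount'],3))
to(.5,-.47,.25,1.91)
to(.55,-.2,.25)
E
```

```text
[ 0.49201001 -0.37736467  0.34168953] 0.0010937796309639647
mat ((441.35931396484375, 308.9681396484375), (254.0585174560547, 193.5941162109375), 87.6798095703125)
top mallet hi 514
head [0.42256381 0.34592019 0.03605138] [0.4709579  0.39597671 0.05674675] [0.44554185 0.3715963  0.04900416] ((369.880126953125, 359.5854797363281), (106.30001831054688, 16.633636474609375), 8.660001754760742) ((446.7793273925781, 370.6177062988281), (47.29615020751953, 50.06092071533203), 5.570442199707031)
tray ((421.00994873046875, -18.535018920898438), (138.8179473876953, 220.66078186035156), 0.527099072933197)
scene mallet hi 357
head [0.41616724 0.34522599 0.03696932] [0.46584822 0.39769867 0.05245429] [0.44022187 0.36597186 0.04776929] ((368.9053039550781, 361.37188720703125), (114.01643371582031, 28.332124710083008), 3.6305904388427734) ((440.39141845703125, 371.239013671875), (49.79314422607422, 47.04595947265625), 75.74925994873047)
tray ((427.46502685546875, -24.51807403564453), (165.1040802001953, 239.49636840820312), 0.33206066489219666)
[[ 0.001 -0.957 -0.291  0.074]
 [ 1.     0.001 -0.002  0.001]
 [ 0.002 -0.291  0.957  0.031]
 [ 0.     0.     0.     1.   ]]
twist 55.1 shift after twist mm [-1.1422e+03 -5.7100e+01  1.1000e+00] before [-607.4 -968.9    1.1]
twist 0.0 shift after twist mm [-5.834e+02 -6.954e+02  5.000e-01] before [-5.834e+02 -6.954e+02  5.000e-01]
```

jog_arm(series=[{"xyz": [-0.05, -0.03, 0], "twist": 0, "hand": 0.05}, {"xyz": [-0.05, -0.03, 0], "twist": 0, "hand": 0.05}, {"xyz": [-0.05, -0.03, 0], "twist": 0, "hand": 0.05}, {"xyz": [-0.05, -0.03, 0], "twist": 0, "hand": 0.05}, {"xyz": [-0.05, -0.03, 0], "twist": 0, "hand": 0.05}, {"xyz": [-0.05, -0.03, 0], "twist": 0, "hand": 0.05}, {"xyz": [-0.02, -0.053, 0], "twist": 0, "hand": 0.05}, {"xyz": [-0.02, -0.053, 0], "twist": 0, "hand": 0.05}, {"xyz": [-0.02, -0.053, 0], "twist": 0, "hand": 0.05}, {"xyz": [-0.02, -0.053, 0], "twist": 0, "hand": 0.05}])

```text
time_s: 1.4
position: [0.4351, 0.1451, 0.4047]
ee_rot: [-3.142, 0.0, 2.871]
ft_force: [0.4, -0.2, 1.2]
gripper_width: 0.0498
grasp_force: 0.0
```

jog_arm(series=[{"xyz": [-0.02, -0.053, 0], "twist": 0, "hand": 0.05}, {"xyz": [-0.02, -0.053, 0], "twist": 0, "hand": 0.05}, {"xyz": [-0.02, -0.053, 0], "twist": 0, "hand": 0.05}, {"xyz": [-0.02, -0.053, 0], "twist": 0, "hand": 0.05}, {"xyz": [-0.02, -0.053, 0], "twist": 0, "hand": 0.05}, {"xyz": [-0.02, -0.053, 0], "twist": 0, "hand": 0.05}, {"xyz": [-0.02, -0.053, 0], "twist": 0, "hand": 0.05}, {"xyz": [-0.02, -0.053, 0], "twist": 0, "hand": 0.05}, {"xyz": [-0.02, -0.053, 0], "twist": 0, "hand": 0.05}, {"xyz": [-0.02, -0.053, 0], "twist": 0, "hand": 0.05}])

```text
time_s: 2.65
position: [0.4862, -0.4188, 0.4044]
ee_rot: [3.141, -0.0, 2.871]
ft_force: [1.8, -0.4, 0.6]
gripper_width: 0.0504
grasp_force: 0.0
```

jog_arm(series=[{"xyz": [0, 0, 0], "twist": 10.4, "hand": 0.05}, {"xyz": [0, 0, 0], "twist": 10.4, "hand": 0.05}, {"xyz": [0, 0, 0], "twist": 10.4, "hand": 0.05}, {"xyz": [0, 0, 0], "twist": 10.4, "hand": 0.05}, {"xyz": [0, 0, 0], "twist": 10.4, "hand": 0.05}, {"xyz": [0, 0, 0], "twist": 10.4, "hand": 0.05}, {"xyz": [0, 0, 0], "twist": 10.4, "hand": 0.05}, {"xyz": [0, 0, 0], "twist": 10.4, "hand": 0.05}, {"xyz": [0, 0, 0], "twist": 10.4, "hand": 0.05}, {"xyz": [0, 0, 0], "twist": 10.4, "hand": 0.05}])

```text
time_s: 3.9
position: [0.4862, -0.417, 0.4043]
ee_rot: [-3.141, -0.0, 1.05]
ft_force: [0.6, 0.0, -0.7]
gripper_width: 0.0495
grasp_force: 0.0
```

jog_arm(series=[{"xyz": [0, 0, 0], "twist": 10.4, "hand": 0.05}, {"xyz": [0, 0, 0], "twist": 10.4, "hand": 0.05}, {"xyz": [0, 0, 0], "twist": 10.4, "hand": 0.05}, {"xyz": [0, 0, 0], "twist": 10.3, "hand": 0.05}, {"xyz": [0, 0, 0], "twist": 0, "hand": 0.05}])

```text
time_s: 4.53
position: [0.4865, -0.4168, 0.404]
ee_rot: [-3.141, 0.001, 0.334]
ft_force: [-0.3, 0.1, 0.0]
gripper_width: 0.0506
grasp_force: 0.0
```

Run:
```python
from h import *
st();c=cam('wrist');save(c,'w1.png');np.savez('w1.npz',P=c['P'],f=c['frame'])
```

```text
4.525 [ 0.4865 -0.4168  0.404 ] [-3.141e+00  1.000e-03  3.340e-01] [-0.3  0.1  0. ] 0.05056574074872897 0.0 [ 0.23  0.73  0.85  1.47 -0.57  1.2  -0.08]
```

View pics/w1.png

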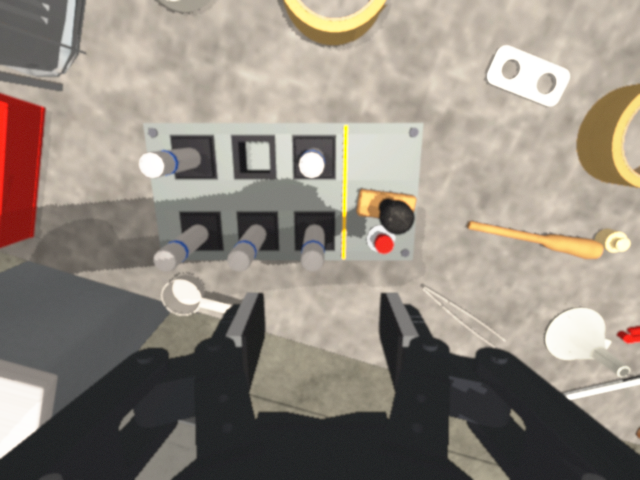

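```bash
cat >> h.py <<'E'
def measure(c):
    P=c['P'];f=c['frame'];hs=cv2.cvtColor(f,cv2.COLOR_RGB2HSV).astype(int);z=P[...,2]
    reg=(P[...,0]>.35)&(P[...,0]<.62)&(P[...,1]>-.56)&(P[...,1]<-.2)
    for k,m in {'tops':reg&(z>.118)&(z<.135),'knob':reg&(z>.098)&(z<.118)&(hs[...,2]<80),'red':reg&((hs[...,0]<6)|(hs[...,0]>174))&(hs[...,1]>150)&(z>.05),'foot':reg&(abs(hs[...,0]-14)<8)&(hs[...,1]>100)&(z>.042)&(z<.09)}.items():
        n,l,s,_=cv2.connectedComponentsWithStats(m.astype(np.uint8))
        for i in range(1,n):
            if s[i,4]>25:
                p=P[l==i];zz=np.percentile(p[:,2],85)
                q=p[p[:,2]>zz-.006]
                print(k,s[i],'mid',np.round((q.min(0)+q.max(0))/2,4),'med',np.round(np.median(q,0),4),'ztop',round(zz,4),np.round(cv2.minAreaRect((q[:,:2]*1000).astype(np.float32))[1],0))
E
python3 - <<'E'
from h import *
c=cam('wrist');measure(c)
to(.516,-.469,.15,.342)
E
```

```text
tops [139 151  29  27 581] mid [ 0.4989 -0.2882  0.1237] med [ 0.4994 -0.289   0.1247] ztop 0.1255 [17. 17.]
tops [298 151  26  27 525] mid [ 0.5348 -0.3915  0.1237] med [ 0.5351 -0.3914  0.125 ] ztop 0.1258 [17. 17.]
tops [153 246  27  25 484] mid [ 0.4329 -0.3112  0.1232] med [ 0.4341 -0.3117  0.1247] ztop 0.1255 [17. 17.]
tops [227 246  25  25 462] mid [ 0.451  -0.3626  0.1232] med [ 0.4521 -0.3628  0.1248] ztop 0.1256 [17. 17.]
tops [300 247  24  24 445] mid [ 0.4694 -0.4144  0.1234] med [ 0.4701 -0.4142  0.125 ] ztop 0.1258 [17. 17.]
knob [380 201  33  33 741] mid [ 0.517  -0.4678  0.1068] med [ 0.5163 -0.4664  0.1072] ztop 0.1088 [25. 23.]
red [375 235  18  18 258] mid [ 0.4837 -0.4773  0.0618] med [ 0.484  -0.4767  0.0627] ztop 0.0635 [16. 15.]
foot [356 189  60  29 700] mid [ 0.5162 -0.4674  0.0558] med [ 0.5186 -0.4579  0.0547] ztop 0.0557 [24. 52.]
twist -0.4 shift after twist mm [10.6 59.  99.6] before [11.1 58.9 99.6]
```

Run:
```python
from h import *
to(.5168,-.4675,.094)
```

```text
twist 0.0 shift after twist mm [ 12.4  57.8 155.6] before [ 12.4  57.8 155.6]
```

jog_arm(series=[{"xyz": [0.012, 0.058, 0], "twist": 0, "hand": 0.05}, {"xyz": [0, 0, 0.05], "twist": 0, "hand": 0.05}, {"xyz": [0, 0, 0.05], "twist": 0, "hand": 0.05}, {"xyz": [0, 0, 0.03], "twist": 0, "hand": 0.05}, {"xyz": [0, 0, 0.025], "twist": 0, "hand": 0.05}, {"xyz": [0, 0, 0], "twist": 0, "hand": 0.05}], force=40)

```text
time_s: 5.38
position: [0.5161, -0.4674, 0.2473]
ee_rot: [-3.137, 0.001, 0.333]
ft_force: [1.0, 0.5, 0.5]
gripper_width: 0.0498
grasp_force: 0.0
```

jog_arm(series=[{"xyz": [0, 0, 0], "twist": 0, "hand": 0.0}, {"xyz": [0, 0, 0], "twist": 0, "hand": 0.0}, {"xyz": [0, 0, 0], "twist": 0, "hand": 0.0}, {"xyz": [0, 0, 0], "twist": 0, "hand": 0.0}], force=40)

```text
time_s: 5.88
position: [0.5165, -0.4683, 0.2505]
ee_rot: [3.141, -0.001, 0.332]
ft_force: [0.1, -0.3, 1.3]
gripper_width: 0.0364
grasp_force: 38.9
```

jog_arm(series=[{"xyz": [0, 0, 0], "twist": 0, "hand": 0.0}, {"xyz": [0, 0, 0], "twist": 0, "hand": 0.0}])

```text
time_s: 6.12
position: [0.5166, -0.4683, 0.2505]
ee_rot: [3.141, -0.001, 0.332]
ft_force: [0.5, 0.3, 4.0]
gripper_width: 0.0362
grasp_force: 39.3
```

Run:
```python
from h import *
st();c=cam('scene');f=c['frame'][250:430,370:560];cv2.imwrite('pics/s2.png',cv2.resize(f[:,:,::-1],None,fx=3,fy=3))
```

```text
6.125 [ 0.5166 -0.4683  0.2505] [ 3.141e+00 -1.000e-03  3.320e-01] [0.5 0.3 4. ] 0.03616476327960224 39.328090970930134 [ 0.34  0.96  0.74  1.44 -0.7   1.02  0.  ]
```

View pics/s2.png

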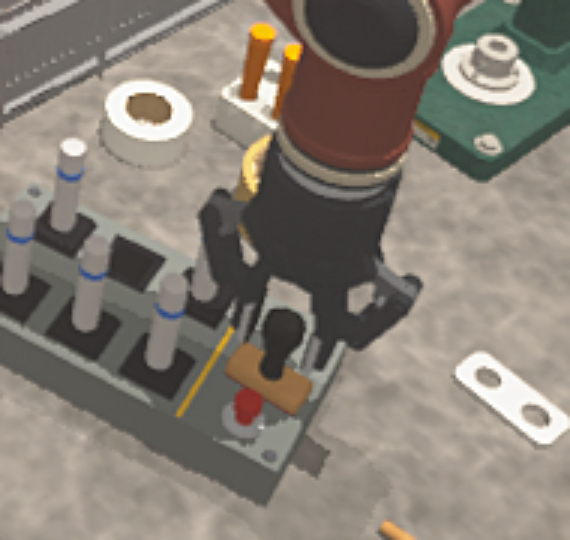

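jog_arm(series=[{"xyz": [0, 0, 0], "twist": 0, "hand": 0.05}, {"xyz": [0, 0, 0], "twist": 0, "hand": 0.05}, {"xyz": [0, 0, -0.04], "twist": 0, "hand": 0.05}, {"xyz": [0, 0, 0], "twist": -10, "hand": 0.045}, {"xyz": [0, 0, 0], "twist": -10, "hand": 0.045}, {"xyz": [0, 0, 0], "twist": -10, "hand": 0.045}, {"xyz": [0, 0, 0], "twist": -10, "hand": 0.045}, {"xyz": [0, 0, 0], "twist": -10, "hand": 0.045}, {"xyz": [0, 0, 0], "twist": -10, "hand": 0.045}, {"xyz": [0, 0, 0], "twist": -10, "hand": 0.045}])

```text
time_s: 7.42
position: [0.5161, -0.4682, 0.2893]
ee_rot: [-3.141, -0.0, 1.559]
ft_force: [0.4, 0.7, 0.2]
gripper_width: 0.0454
grasp_force: 0.0
```

jog_arm(series=[{"xyz": [0, 0, 0], "twist": -10, "hand": 0.045}, {"xyz": [0, 0, 0], "twist": -10, "hand": 0.045}, {"xyz": [0, 0, 0], "twist": 0, "hand": 0.045}])

```text
time_s: 7.8
position: [0.5159, -0.4685, 0.2894]
ee_rot: [-3.141, -0.001, 1.9]
ft_force: [0.2, -0.0, 0.5]
gripper_width: 0.045
grasp_force: 0.0
```

Run:
```python
from h import *
st();c=cam('wrist');save(c,'w3.png');measure(c);to(.5168,-.4675,.096,1.91);measure(cam('top'))
```

```text
7.8 [ 0.5159 -0.4685  0.2894] [-3.141e+00 -1.000e-03  1.900e+00] [ 0.2 -0.   0.5] 0.045015954554394604 0.0 [ 0.52  0.82  0.36  1.4  -0.32  0.97  1.29]
tops [215   0  50  22 733] mid [ 0.452  -0.3672  0.1234] med [ 0.4535 -0.3688  0.1239] ztop 0.1253 [16.  5.]
tops [ 409  131   51   50 1913] mid [ 0.5339 -0.3913  0.1235] med [ 0.5333 -0.3914  0.125 ] ztop 0.1257 [17. 17.]
tops [ 224  132   50   50 1858] mid [ 0.4685 -0.4143  0.1236] med [ 0.469  -0.4138  0.125 ] ztop 0.1258 [17. 17.]
tops [229 291  42  63 713] mid [ 0.4885 -0.4748  0.1312] med [ 0.4884 -0.4712  0.1313] ztop 0.1333 [14. 23.]
tops [373 291  42  61 708] mid [ 0.5405 -0.4594  0.1311] med [ 0.538  -0.4503  0.1311] ztop 0.1332 [23. 14.]
knob [ 298  266   52   54 2242] mid [ 0.516  -0.4671  0.1067] med [ 0.5155 -0.4652  0.1075] ztop 0.1089 [25. 25.]
red [251 246  29  30 675] mid [ 0.4835 -0.4416  0.1579] med [ 0.4832 -0.4761  0.0627] ztop 0.0634 [88. 16.]
foot [ 303  215   44   56 1645] mid [ 0.5139 -0.4589  0.0571] med [ 0.5122 -0.4535  0.0547] ztop 0.0555 [24. 34.]
twist -0.6 shift after twist mm [ 0.5  1.1 38.8] before [ 0.6  1.1 38.8]
tops [468 231   7   7  38] mid [ 0.5358 -0.3924  0.1254] med [ 0.5357 -0.3925  0.1249] ztop 0.1266 [15. 16.]
tops [428 244   7   7  38] mid [ 0.4997 -0.289   0.1272] med [ 0.501  -0.2886  0.1258] ztop 0.1277 [13. 16.]
tops [477 256   7   7  40] mid [ 0.4709 -0.4143  0.1263] med [ 0.4709 -0.4147  0.1254] ztop 0.1277 [16. 15.]
tops [457 263   7   7  40] mid [ 0.4523 -0.3627  0.1261] med [ 0.4524 -0.3647  0.1252] ztop 0.1274 [16. 15.]
tops [437 270   7   7  39] mid [ 0.434  -0.3121  0.1255] med [ 0.434  -0.3122  0.1246] ztop 0.1273 [16. 14.]
knob [493 238  10   9  69] mid [ 0.5175 -0.4672  0.1081] med [ 0.5173 -0.4682  0.1081] ztop 0.11 [20. 22.]
foot [483 241  10   8  56] mid [ 0.5158 -0.4576  0.0581] med [ 0.5143 -0.4558  0.0554] ztop 0.0577 [18. 24.]
```

View pics/w3.png

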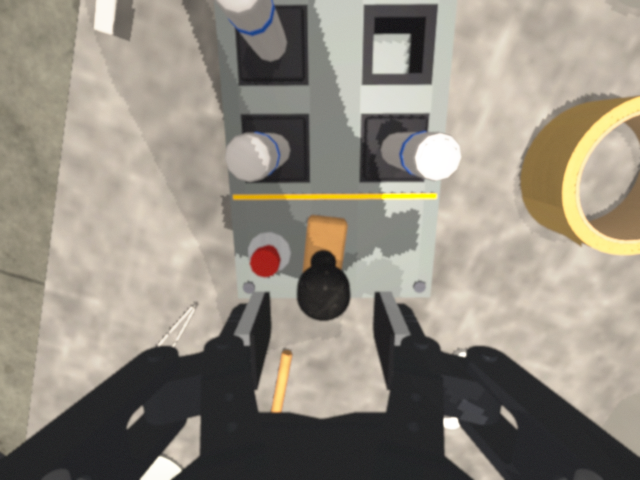

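jog_arm(series=[{"xyz": [0, 0.001, 0.02], "twist": 0, "hand": 0.045}, {"xyz": [0, 0, 0.018], "twist": 0, "hand": 0.045}, {"xyz": [0, 0, 0], "twist": 0, "hand": 0.0}, {"xyz": [0, 0, 0], "twist": 0, "hand": 0.0}, {"xyz": [0, 0, 0], "twist": 0, "hand": 0.0}, {"xyz": [0, 0, 0], "twist": 0, "hand": 0.0}, {"xyz": [0, 0, 0], "twist": 0, "hand": 0.0}])

```text
time_s: 8.78
position: [0.5173, -0.4679, 0.2521]
ee_rot: [3.141, 0.0, 1.902]
ft_force: [0.6, -0.5, -0.6]
gripper_width: 0.0257
grasp_force: 41.6
```

Run:
```python
from h import *
to(.42,.235,.4,grasp=False)
```

```text
twist 0.0 shift after twist mm [ 696.3  136.7 -148.2] before [ 696.3  136.7 -148.2]
```

jog_arm(series=[{"xyz": [0, 0, -0.03], "twist": 0, "hand": 0.0}, {"xyz": [0, 0, -0.04], "twist": 0, "hand": 0.0}, {"xyz": [0, 0, -0.04], "twist": 0, "hand": 0.0}, {"xyz": [0, 0, -0.04], "twist": 0, "hand": 0.0}, {"xyz": [0.04, 0.01, 0], "twist": 0, "hand": 0.0}, {"xyz": [0.05, 0.01, 0], "twist": 0, "hand": 0.0}, {"xyz": [0.05, 0.01, 0], "twist": 0, "hand": 0.0}, {"xyz": [0.05, 0.01, 0], "twist": 0, "hand": 0.0}, {"xyz": [0.05, 0.01, 0], "twist": 0, "hand": 0.0}, {"xyz": [0.05, 0.01, 0], "twist": 0, "hand": 0.0}])

```text
time_s: 10.02
position: [0.4792, -0.1725, 0.4021]
ee_rot: [3.141, 0.0, 1.902]
ft_force: [1.0, 1.4, -0.7]
gripper_width: 0.0259
grasp_force: 41.6
```

jog_arm(series=[{"xyz": [0.05, 0.01, 0], "twist": 0, "hand": 0.0}, {"xyz": [0.05, 0.01, 0], "twist": 0, "hand": 0.0}, {"xyz": [0.05, 0.01, 0], "twist": 0, "hand": 0.0}, {"xyz": [0.05, 0.01, 0], "twist": 0, "hand": 0.0}, {"xyz": [0.05, 0.01, 0], "twist": 0, "hand": 0.0}, {"xyz": [0.05, 0.01, 0], "twist": 0, "hand": 0.0}, {"xyz": [0.05, 0.01, 0], "twist": 0, "hand": 0.0}, {"xyz": [0.05, 0.007, 0], "twist": 0, "hand": 0.0}, {"xyz": [0.006, 0, 0], "twist": 0, "hand": 0.0}, {"xyz": [0, 0, 0], "twist": 0, "hand": 0.0}])

```text
time_s: 11.28
position: [0.4203, 0.2347, 0.4018]
ee_rot: [3.142, 0.001, 1.903]
ft_force: [-0.1, -1.0, -0.5]
gripper_width: 0.0259
grasp_force: 41.6
```

Run:
```python
from h import *
st();c=cam('wrist');save(c,'w4.png')
to(.42,.235,.2165,grasp=False)
P=c['P'];k=(P[...,0]>.3)&(P[...,0]<.52)&(P[...,1]>.15)&(P[...,1]<.46)&(abs(P[...,2]-.004)<.006)&(c['frame'].max(2)<90)
p=P[k];print(np.percentile(p,[2,98],axis=0))
```

```text
11.275 [0.4203 0.2347 0.4018] [3.142e+00 1.000e-03 1.903e+00] [-0.1 -1.  -0.5] 0.025859333562888786 41.61643990315497 [-0.82  0.37  0.36  1.91 -0.17  0.89 -0.04]
twist 0.0 shift after twist mm [  1.7  -0.2 185.4] before [  1.7  -0.2 185.4]
[[0.34325491 0.19115864 0.00163646]
 [0.51673186 0.4327093  0.00490915]]
```

View pics/w4.png

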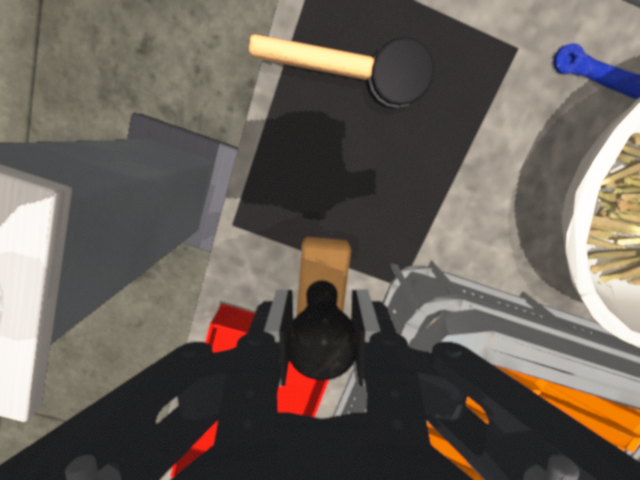

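jog_arm(series=[{"xyz": [0, 0, 0.05], "twist": 0, "hand": 0.0}, {"xyz": [0, 0, 0.05], "twist": 0, "hand": 0.0}, {"xyz": [0, 0, 0.045], "twist": 0, "hand": 0.0}, {"xyz": [0, 0, 0.02], "twist": 0, "hand": 0.0}, {"xyz": [0, 0, 0.01], "twist": 0, "hand": 0.0}, {"xyz": [0, 0, 0.006], "twist": 0, "hand": 0.0}, {"xyz": [0, 0, 0.003], "twist": 0, "hand": 0.0}, {"xyz": [0, 0, 0], "twist": 0, "hand": 0.0}])

```text
time_s: 12.32
position: [0.4206, 0.2349, 0.2182]
ee_rot: [3.141, -0.0, 1.902]
ft_force: [0.6, -1.0, -0.1]
gripper_width: 0.0257
grasp_force: 41.6
```

jog_arm(series=[{"xyz": [0, 0, 0.001], "twist": 0, "hand": 0.0}, {"xyz": [0, 0, 0.001], "twist": 0, "hand": 0.0}, {"xyz": [0, 0, 0], "twist": 0, "hand": 0.0}])

```text
time_s: 12.7
position: [0.4203, 0.2349, 0.2158]
ee_rot: [3.142, -0.0, 1.902]
ft_force: [1.1, -0.5, -0.1]
gripper_width: 0.0256
grasp_force: 41.6
```

jog_arm(series=[{"xyz": [0, 0, 0.001], "twist": 0, "hand": 0.0}, {"xyz": [0, 0, 0], "twist": 0, "hand": 0.0}])

```text
time_s: 12.95
position: [0.4203, 0.2348, 0.2146]
ee_rot: [-3.141, 0.0, 1.902]
ft_force: [-0.1, -0.4, -0.7]
gripper_width: 0.0257
grasp_force: 41.6
```

jog_arm(series=[{"xyz": [0, 0, 0], "twist": 0, "hand": 0.03}, {"xyz": [0, 0, 0], "twist": 0, "hand": 0.045}, {"xyz": [0, 0, 0], "twist": 0, "hand": 0.045}, {"xyz": [0, 0, -0.04], "twist": 0, "hand": 0.045}, {"xyz": [0, 0, -0.05], "twist": 0, "hand": 0.045}, {"xyz": [0, 0, -0.05], "twist": 0, "hand": 0.045}, {"xyz": [0, 0, -0.05], "twist": 0, "hand": 0.045}, {"xyz": [0, 0, 0], "twist": 0, "hand": 0.045}])

```text
time_s: 13.95
position: [0.4213, 0.2349, 0.4085]
ee_rot: [3.133, -0.002, 1.902]
ft_force: [0.2, -0.4, -0.6]
gripper_width: 0.0452
grasp_force: 0.0
```

Run:
```python
from h import *
st();c=cam('wrist');save(c,'w5.png');P=c['P'];f=c['frame']
k=(P[...,0]>.34)&(P[...,0]<.49)&(P[...,1]>.19)&(P[...,1]<.3)
q=P[k&(P[...,2]>.06)&(P[...,2]<.08)];print('knob',(q.min(0)+q.max(0))/2,q[:,2].max())
q=P[k&(P[...,2]>.012)&(P[...,2]<.03)];print('foot',cv2.minAreaRect((q[:,:2]*1000).astype(np.float32)),len(q))
to(.47,-.44,.4,grasp=False)
```

```text
13.95 [0.4213 0.2349 0.4085] [ 3.133e+00 -2.000e-03  1.902e+00] [ 0.2 -0.4 -0.6] 0.0452176649231244 0.0 [-0.83  0.37  0.38  1.9  -0.17  0.9  -0.03]
knob [0.42049033 0.23288818 0.06738475] 0.07469032083366073
foot ((420.65118408203125, 232.8145294189453), (23.98297882080078, 51.96738815307617), 12.762049674987793) 533
twist 0.0 shift after twist mm [-654.2 -172.8    4.7] before [-654.2 -172.8    4.7]
```

jog_arm(series=[{"xyz": [-0.048, -0.0127, 0], "twist": 0, "hand": 0.03}, {"xyz": [-0.048, -0.0127, 0], "twist": 0, "hand": 0.03}, {"xyz": [-0.048, -0.0127, 0], "twist": 0, "hand": 0.03}, {"xyz": [-0.048, -0.0127, 0], "twist": 0, "hand": 0.03}, {"xyz": [-0.048, -0.0127, 0], "twist": 0, "hand": 0.03}, {"xyz": [-0.048, -0.0127, 0], "twist": 0, "hand": 0.03}, {"xyz": [-0.048, -0.0127, 0], "twist": 0, "hand": 0.03}, {"xyz": [-0.048, -0.0127, 0], "twist": 0, "hand": 0.03}, {"xyz": [-0.048, -0.0127, 0], "twist": 0, "hand": 0.03}, {"xyz": [-0.048, -0.0127, 0], "twist": 0, "hand": 0.03}])

```text
time_s: 15.25
position: [0.4561, -0.2615, 0.4027]
ee_rot: [-3.139, -0.003, 1.902]
ft_force: [-0.0, 0.3, -1.0]
gripper_width: 0.0302
grasp_force: 0.0
```

jog_arm(series=[{"xyz": [-0.048, -0.0127, 0], "twist": 0, "hand": 0.03}, {"xyz": [-0.048, -0.0127, 0], "twist": 0, "hand": 0.03}, {"xyz": [-0.048, -0.0127, 0], "twist": 0, "hand": 0.03}, {"xyz": [-0.006, 0, 0.05], "twist": -0.5, "hand": 0.03}, {"xyz": [0, 0, 0], "twist": 0, "hand": 0.03}, {"xyz": [0, 0, 0], "twist": 0, "hand": 0.03}])

```text
time_s: 16.0
position: [0.4697, -0.4139, 0.3546]
ee_rot: [-3.141, -0.001, 1.912]
ft_force: [0.1, -0.3, 0.0]
gripper_width: 0.03
grasp_force: 0.0
```

Run:
```python
from h import *
st();c=cam('wrist');measure(c);to(.4692,-.4143,.115)
```

```text
16.0 [ 0.4697 -0.4139  0.3546] [-3.141e+00 -1.000e-03  1.912e+00] [ 0.1 -0.3  0. ] 0.029976133635700192 0.0 [ 0.43  0.66  0.44  1.57 -0.32  0.99  1.31]
tops [ 303   44   35   40 1048] mid [ 0.4322 -0.3105  0.1235] med [ 0.4324 -0.311   0.1249] ztop 0.1258 [17. 17.]
tops [ 437   45   38   39 1107] mid [ 0.4981 -0.2875  0.1234] med [ 0.4974 -0.2884  0.1248] ztop 0.1257 [17. 17.]
tops [304 155  32  33 802] mid [ 0.4502 -0.3624  0.1235] med [ 0.4501 -0.362   0.125 ] ztop 0.1258 [17. 17.]
tops [305 248  30  30 690] mid [ 0.4683 -0.414   0.1238] med [ 0.4679 -0.413   0.1251] ztop 0.1259 [17. 17.]
tops [419 249  32  30 719] mid [ 0.5338 -0.3911  0.1235] med [ 0.5328 -0.3903  0.1249] ztop 0.1258 [17. 17.]
red [302 298  20  24 360] mid [ 0.4679 -0.4147  0.1905] med [ 0.4826 -0.4761  0.0628] ztop 0.0635 [ 16. 148.]
twist 0.0 shift after twist mm [ 0.1 -0.7 86.1] before [ 0.1 -0.7 86.1]
```

jog_arm(series=[{"xyz": [0, -0.001, 0.035], "twist": 0, "hand": 0.03}, {"xyz": [0, 0, 0.03], "twist": 0, "hand": 0.03}, {"xyz": [0, 0, 0.02], "twist": 0, "hand": 0.03}, {"xyz": [0, 0.002, 0], "twist": 0, "hand": 0.03}, {"xyz": [0, 0.001, 0], "twist": 0, "hand": 0.03}, {"xyz": [0, 0, 0], "twist": 0, "hand": 0.03}, {"xyz": [0, 0, 0], "twist": 0, "hand": 0.03}])

```text
time_s: 16.92
position: [0.4713, -0.4141, 0.2707]
ee_rot: [3.141, 0.001, 1.911]
ft_force: [-0.0, 0.5, -0.7]
gripper_width: 0.0299
grasp_force: 0.0
```

jog_arm(series=[{"xyz": [0, 0.001, 0], "twist": 0, "hand": 0.03}, {"xyz": [0, 0, 0], "twist": 0, "hand": 0.03}])

```text
time_s: 17.18
position: [0.4722, -0.4136, 0.2698]
ee_rot: [3.142, 0.0, 1.911]
ft_force: [0.1, -0.0, 0.6]
gripper_width: 0.0302
grasp_force: 0.0
```

jog_arm(series=[{"xyz": [0, 0.001, 0], "twist": 0, "hand": 0.03}, {"xyz": [0, 0, 0], "twist": 0, "hand": 0.03}])

```text
time_s: 17.42
position: [0.4731, -0.4132, 0.2697]
ee_rot: [-3.142, -0.0, 1.911]
ft_force: [0.2, -0.6, -0.8]
gripper_width: 0.0299
grasp_force: 0.0
```

jog_arm(series=[{"xyz": [0, 0.001, 0], "twist": 0, "hand": 0.03}, {"xyz": [0, 0, 0], "twist": 0, "hand": 0.03}])

```text
time_s: 17.68
position: [0.4741, -0.4129, 0.2697]
ee_rot: [3.142, 0.0, 1.911]
ft_force: [0.4, 0.0, 0.7]
gripper_width: 0.0301
grasp_force: 0.0
```

jog_arm(series=[{"xyz": [0, 0.001, 0], "twist": 0, "hand": 0.03}, {"xyz": [0, 0, 0], "twist": 0, "hand": 0.03}])

```text
time_s: 17.92
position: [0.4749, -0.4126, 0.2697]
ee_rot: [-3.141, 0.0, 1.911]
ft_force: [-1.4, 0.2, -0.5]
gripper_width: 0.0301
grasp_force: 0.1
```

jog_arm(series=[{"xyz": [0, 0.001, 0], "twist": 0, "hand": 0.03}, {"xyz": [0, 0, 0], "twist": 0, "hand": 0.03}])

```text
time_s: 18.18
position: [0.4757, -0.4124, 0.2698]
ee_rot: [-3.141, 0.0, 1.911]
ft_force: [-0.8, -1.0, -0.9]
gripper_width: 0.0297
grasp_force: 0.4
```

jog_arm(series=[{"xyz": [0, 0.001, 0], "twist": 0, "hand": 0.03}, {"xyz": [0, 0, 0], "twist": 0, "hand": 0.03}])

```text
time_s: 18.42
position: [0.4761, -0.4123, 0.2698]
ee_rot: [-3.14, -0.0, 1.91]
ft_force: [-3.1, -0.1, 2.3]
gripper_width: 0.0299
grasp_force: 1.4
```

jog_arm(series=[{"xyz": [0, 0.001, 0], "twist": 0, "hand": 0.03}, {"xyz": [0, 0, 0], "twist": 0, "hand": 0.03}])

```text
time_s: 18.68
position: [0.4765, -0.4123, 0.2698]
ee_rot: [-3.139, -0.0, 1.91]
ft_force: [-4.6, -1.4, 2.3]
gripper_width: 0.0301
grasp_force: 2.6
```

jog_arm(series=[{"xyz": [0, 0.001, 0], "twist": 0, "hand": 0.03}, {"xyz": [0, 0, 0], "twist": 0, "hand": 0.03}])

```text
time_s: 18.92
position: [0.4768, -0.4122, 0.2698]
ee_rot: [-3.138, -0.0, 1.909]
ft_force: [-5.5, -1.3, 3.1]
gripper_width: 0.0297
grasp_force: 3.1
```

jog_arm(series=[{"xyz": [0, -0.005, 0], "twist": 0, "hand": 0.03}, {"xyz": [0, -0.005, 0], "twist": 0, "hand": 0.03}, {"xyz": [0, -0.005, 0], "twist": 0, "hand": 0.03}, {"xyz": [0, 0, 0], "twist": 0, "hand": 0.03}, {"xyz": [0, 0, 0], "twist": 0, "hand": 0.03}])

```text
time_s: 19.55
position: [0.4648, -0.4161, 0.2697]
ee_rot: [3.141, 0.0, 1.911]
ft_force: [-1.0, -0.3, -1.1]
gripper_width: 0.0301
grasp_force: 0.0
```

jog_arm(series=[{"xyz": [0, -0.001, 0], "twist": 0, "hand": 0.03}, {"xyz": [0, 0, 0], "twist": 0, "hand": 0.03}])

```text
time_s: 19.8
position: [0.4636, -0.4166, 0.2697]
ee_rot: [-3.142, 0.0, 1.911]
ft_force: [-0.0, 0.2, 0.0]
gripper_width: 0.0302
grasp_force: 0.0
```

jog_arm(series=[{"xyz": [0, -0.001, 0], "twist": 0, "hand": 0.03}, {"xyz": [0, 0, 0], "twist": 0, "hand": 0.03}])

```text
time_s: 20.05
position: [0.4627, -0.4169, 0.2698]
ee_rot: [3.141, 0.0, 1.911]
ft_force: [0.2, -0.0, -0.2]
gripper_width: 0.03
grasp_force: 0.1
```

jog_arm(series=[{"xyz": [0, -0.001, 0], "twist": 0, "hand": 0.03}, {"xyz": [0, 0, 0], "twist": 0, "hand": 0.03}])

```text
time_s: 20.3
position: [0.4617, -0.4173, 0.2698]
ee_rot: [3.141, 0.0, 1.911]
ft_force: [-0.5, 0.7, 0.3]
gripper_width: 0.0302
grasp_force: 0.2
```

jog_arm(series=[{"xyz": [0, -0.001, 0], "twist": 0, "hand": 0.03}, {"xyz": [0, 0, 0], "twist": 0, "hand": 0.03}])

```text
time_s: 20.55
position: [0.4612, -0.4174, 0.2698]
ee_rot: [3.141, 0.0, 1.911]
ft_force: [2.5, -0.2, 1.0]
gripper_width: 0.03
grasp_force: 0.9
```

jog_arm(series=[{"xyz": [0, -0.001, 0], "twist": 0, "hand": 0.03}, {"xyz": [0, 0, 0], "twist": 0, "hand": 0.03}])

```text
time_s: 20.8
position: [0.4608, -0.4175, 0.2699]
ee_rot: [3.14, 0.001, 1.912]
ft_force: [4.0, 0.8, 0.7]
gripper_width: 0.0299
grasp_force: 2.1
```

jog_arm(series=[{"xyz": [0, -0.001, 0], "twist": 0, "hand": 0.03}, {"xyz": [0, 0, 0], "twist": 0, "hand": 0.03}])

```text
time_s: 21.05
position: [0.4604, -0.4175, 0.2699]
ee_rot: [3.138, 0.001, 1.912]
ft_force: [5.4, 2.2, 0.6]
gripper_width: 0.0298
grasp_force: 2.9
```

jog_arm(series=[{"xyz": [0, 0.005, 0], "twist": 0, "hand": 0.03}, {"xyz": [0, 0.005, 0], "twist": 0, "hand": 0.03}, {"xyz": [0, 0, -0.025], "twist": 0, "hand": 0.03}, {"xyz": [0, 0, -0.02], "twist": 0, "hand": 0.03}, {"xyz": [0.055, 0, 0], "twist": 0, "hand": 0.03}, {"xyz": [0, 0, 0], "twist": 0, "hand": 0.03}, {"xyz": [0, 0, 0], "twist": 0, "hand": 0.03}])

```text
time_s: 21.92
position: [0.4496, -0.3636, 0.3149]
ee_rot: [-3.141, 0.001, 1.91]
ft_force: [0.6, -0.5, 0.3]
gripper_width: 0.0302
grasp_force: 0.0
```

Run:
```python
from h import *
st();to(.4508,-.3625,.115)
```

```text
21.925 [ 0.4496 -0.3636  0.3149] [-3.141e+00  1.000e-03  1.910e+00] [ 0.6 -0.5  0.3] 0.030211116700573488 0.0 [ 0.38  0.64  0.43  1.75 -0.34  0.82  1.3 ]
twist 0.0 shift after twist mm [ 0.7  1.5 45.2] before [ 0.7  1.5 45.2]
```

jog_arm(series=[{"xyz": [0.0005, 0.0015, 0.025], "twist": 0, "hand": 0.03}, {"xyz": [0, 0, 0.02], "twist": 0, "hand": 0.03}, {"xyz": [0, 0.003, 0], "twist": 0, "hand": 0.03}, {"xyz": [0, 0.002, 0], "twist": 0, "hand": 0.03}, {"xyz": [0, 0.001, 0], "twist": 0, "hand": 0.03}, {"xyz": [0, 0, 0], "twist": 0, "hand": 0.03}])

```text
time_s: 22.68
position: [0.457, -0.3604, 0.2704]
ee_rot: [3.141, 0.001, 1.911]
ft_force: [0.5, -0.8, 0.8]
gripper_width: 0.03
grasp_force: 0.1
```

jog_arm(series=[{"xyz": [0, 0.001, 0], "twist": 0, "hand": 0.03}, {"xyz": [0, 0, 0], "twist": 0, "hand": 0.03}])

```text
time_s: 22.92
position: [0.4578, -0.3598, 0.2699]
ee_rot: [3.141, 0.0, 1.911]
ft_force: [-0.4, 0.6, -0.1]
gripper_width: 0.0298
grasp_force: 0.2
```

jog_arm(series=[{"xyz": [0, 0.001, 0], "twist": 0, "hand": 0.03}, {"xyz": [0, 0, 0], "twist": 0, "hand": 0.03}])

```text
time_s: 23.18
position: [0.4588, -0.3594, 0.2697]
ee_rot: [3.142, -0.0, 1.911]
ft_force: [0.1, -0.1, 0.5]
gripper_width: 0.0301
grasp_force: 0.2
```

jog_arm(series=[{"xyz": [0, 0.001, 0], "twist": 0, "hand": 0.03}, {"xyz": [0, 0, 0], "twist": 0, "hand": 0.03}])

```text
time_s: 23.42
position: [0.4597, -0.3591, 0.2697]
ee_rot: [-3.141, -0.0, 1.911]
ft_force: [-0.8, 0.0, 0.2]
gripper_width: 0.0297
grasp_force: 0.2
```

jog_arm(series=[{"xyz": [0, 0.001, 0], "twist": 0, "hand": 0.03}, {"xyz": [0, 0, 0], "twist": 0, "hand": 0.03}])

```text
time_s: 23.68
position: [0.4607, -0.3587, 0.2697]
ee_rot: [-3.142, 0.0, 1.911]
ft_force: [0.2, 1.1, 0.0]
gripper_width: 0.0299
grasp_force: 0.2
```

jog_arm(series=[{"xyz": [0, 0.001, 0], "twist": 0, "hand": 0.03}, {"xyz": [0, 0, 0], "twist": 0, "hand": 0.03}])

```text
time_s: 23.92
position: [0.4617, -0.3584, 0.2697]
ee_rot: [-3.142, 0.0, 1.911]
ft_force: [-0.4, 0.7, 0.2]
gripper_width: 0.0303
grasp_force: 0.2
```

jog_arm(series=[{"xyz": [0, -0.005, 0], "twist": 0, "hand": 0.03}, {"xyz": [0, -0.005, 0], "twist": 0, "hand": 0.03}, {"xyz": [0, -0.005, 0], "twist": 0, "hand": 0.03}, {"xyz": [0, -0.005, 0], "twist": 0, "hand": 0.03}, {"xyz": [0, 0, 0], "twist": 0, "hand": 0.03}, {"xyz": [0, 0, 0], "twist": 0, "hand": 0.03}])

```text
time_s: 24.68
position: [0.4429, -0.3651, 0.2697]
ee_rot: [3.141, 0.0, 1.911]
ft_force: [0.6, -0.0, -0.6]
gripper_width: 0.0298
grasp_force: 0.1
```

jog_arm(series=[{"xyz": [0, 0.005, 0], "twist": 0, "hand": 0.03}, {"xyz": [0, 0.004, 0.01], "twist": 0, "hand": 0.03}, {"xyz": [0, 0, 0.015], "twist": 0, "hand": 0.03}, {"xyz": [0, 0, 0], "twist": 0, "hand": 0.0}, {"xyz": [0, 0, 0], "twist": 0, "hand": 0.0}, {"xyz": [0, 0, 0], "twist": 0, "hand": 0.0}, {"xyz": [0, 0, 0], "twist": 0, "hand": 0.0}, {"xyz": [0, 0, 0], "twist": 0, "hand": 0.0}], force=40)

```text
time_s: 25.68
position: [0.4511, -0.3621, 0.2449]
ee_rot: [3.142, -0.0, 1.911]
ft_force: [-1.9, 1.3, -1.1]
gripper_width: 0.0171
grasp_force: 39.0
```

jog_arm(series=[{"xyz": [0, 0, -0.02], "twist": 0, "hand": 0.0}, {"xyz": [0, 0, -0.02], "twist": 0, "hand": 0.0}, {"xyz": [0, 0, -0.03], "twist": 0, "hand": 0.0}, {"xyz": [0, 0, -0.04], "twist": 0, "hand": 0.0}, {"xyz": [0, 0, -0.04], "twist": 0, "hand": 0.0}, {"xyz": [0, 0, 0], "twist": 0, "hand": 0.0}])

```text
time_s: 26.42
position: [0.4515, -0.3632, 0.3985]
ee_rot: [3.137, 0.008, 1.911]
ft_force: [0.3, 0.4, -1.1]
gripper_width: 0.0169
grasp_force: 39.1
```

Run:
```python
from h import *
st();c=cam('scene');f=c['frame'][200:420,250:520];cv2.imwrite('pics/s6.png',cv2.resize(f[:,:,::-1],None,fx=2.4,fy=2.4))
to(.437,-.085,.40,grasp=False)
```

```text
26.425 [ 0.4515 -0.3632  0.3985] [3.137 0.008 1.911] [ 0.3  0.4 -1.1] 0.01689383764733177 39.06931757926941 [ 0.34  0.54  0.48  1.66 -0.29  1.    1.25]
twist 0.0 shift after twist mm [266.2  79.2  -4.4] before [266.2  79.2  -4.4]
```

View pics/s6.png

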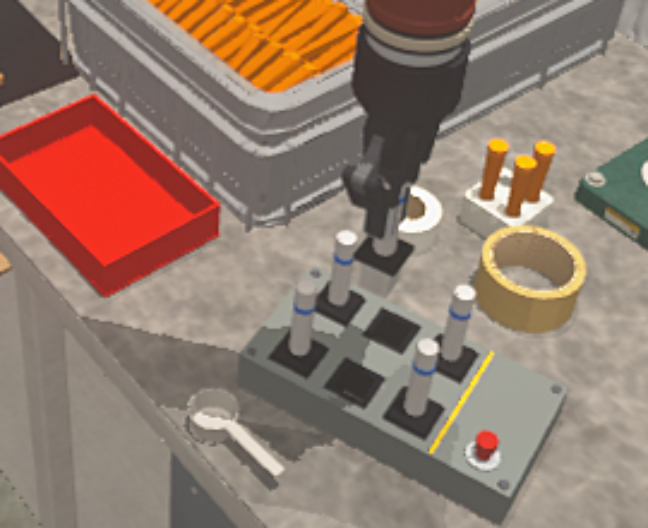

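jog_arm(series=[{"xyz": [0.049, 0.0148, 0], "twist": 0, "hand": 0.0}, {"xyz": [0.049, 0.0148, 0], "twist": 0, "hand": 0.0}, {"xyz": [0.049, 0.0148, 0], "twist": 0, "hand": 0.0}, {"xyz": [0.049, 0.0148, 0], "twist": 0, "hand": 0.0}, {"xyz": [0.049, 0.0148, 0], "twist": 0, "hand": 0.0}, {"xyz": [0.049, 0.0148, 0], "twist": 0, "hand": 0.0}, {"xyz": [0.049, 0.0148, 0], "twist": 0, "hand": 0.0}, {"xyz": [0.049, 0.0148, 0], "twist": 0, "hand": 0.0}, {"xyz": [0, 0, 0], "twist": 0, "hand": 0.0}])

```text
time_s: 27.6
position: [0.4313, 0.0516, 0.3932]
ee_rot: [-3.139, -0.002, 1.921]
ft_force: [0.7, -0.3, -0.7]
gripper_width: 0.0166
grasp_force: 39.1
```

jog_arm(series=[{"xyz": [0, 0, 0.045], "twist": 0, "hand": 0.0}, {"xyz": [0, 0, 0.045], "twist": 0, "hand": 0.0}, {"xyz": [0, 0, 0.035], "twist": 0, "hand": 0.0}, {"xyz": [0, 0, 0.015], "twist": 0, "hand": 0.0}, {"xyz": [0, 0, 0.005], "twist": 0, "hand": 0.0}, {"xyz": [0, 0, 0], "twist": 0, "hand": 0.0}, {"xyz": [0, 0, 0], "twist": 0, "hand": 0.0}])

```text
time_s: 28.48
position: [0.4323, 0.0467, 0.2503]
ee_rot: [3.14, 0.0, 1.911]
ft_force: [-0.3, 0.4, -1.3]
gripper_width: 0.0171
grasp_force: 39.3
```

jog_arm(series=[{"xyz": [0, 0, 0.004], "twist": 0, "hand": 0.0}, {"xyz": [0, 0, 0.002], "twist": 0, "hand": 0.0}, {"xyz": [0, 0, 0.001], "twist": 0, "hand": 0.0}, {"xyz": [0, 0, 0], "twist": 0, "hand": 0.0}])

```text
time_s: 28.98
position: [0.432, 0.047, 0.2427]
ee_rot: [-3.141, -0.0, 1.911]
ft_force: [0.1, -1.2, -0.8]
gripper_width: 0.0167
grasp_force: 39.3
```

jog_arm(series=[{"xyz": [0, 0, 0.001], "twist": 0, "hand": 0.0}, {"xyz": [0, 0, 0], "twist": 0, "hand": 0.0}])

```text
time_s: 29.22
position: [0.432, 0.047, 0.2417]
ee_rot: [-3.141, -0.0, 1.911]
ft_force: [0.7, -0.3, -0.8]
gripper_width: 0.017
grasp_force: 39.3
```

jog_arm(series=[{"xyz": [0, 0, 0], "twist": 0, "hand": 0.022}, {"xyz": [0, 0, 0], "twist": 0, "hand": 0.03}, {"xyz": [0, 0, 0], "twist": 0, "hand": 0.03}, {"xyz": [0, 0, -0.03], "twist": 0, "hand": 0.03}, {"xyz": [0, 0, -0.05], "twist": 0, "hand": 0.03}, {"xyz": [0, 0, -0.05], "twist": 0, "hand": 0.03}, {"xyz": [-0.048, -0.017, 0], "twist": 0, "hand": 0.03}, {"xyz": [-0.048, -0.017, 0], "twist": 0, "hand": 0.03}, {"xyz": [-0.048, -0.017, 0], "twist": 0, "hand": 0.03}, {"xyz": [-0.048, -0.017, 0], "twist": 0, "hand": 0.03}])

```text
time_s: 30.48
position: [0.4318, -0.1581, 0.3718]
ee_rot: [3.141, -0.0, 1.911]
ft_force: [0.9, 0.7, -0.3]
gripper_width: 0.0298
grasp_force: 0.0
```

jog_arm(series=[{"xyz": [-0.048, -0.017, 0], "twist": 0, "hand": 0.03}, {"xyz": [-0.048, -0.017, 0], "twist": 0, "hand": 0.03}, {"xyz": [-0.05, -0.017, 0], "twist": 0, "hand": 0.03}, {"xyz": [0, 0, 0.04], "twist": 0, "hand": 0.03}, {"xyz": [0, 0, 0.015], "twist": 0, "hand": 0.03}, {"xyz": [0, 0, 0], "twist": 0, "hand": 0.03}])

```text
time_s: 31.22
position: [0.4327, -0.3104, 0.3158]
ee_rot: [-3.14, -0.003, 1.912]
ft_force: [-0.3, 0.4, 0.1]
gripper_width: 0.0298
grasp_force: 0.0
```

Run:
```python
from h import *
st();to(.4327,-.311,.115);c=cam('scene');P=c['P'];k=(P[...,0]>.33)&(P[...,0]<.51)&(P[...,1]>-.14)&(P[...,1]<.11)&(P[...,2]>.048)&(P[...,2]<.16);p=P[k];print(len(p),np.median(p,0),p.max(0))
```

```text
31.225 [ 0.4327 -0.3104  0.3158] [-3.140e+00 -3.000e-03  1.912e+00] [-0.3  0.4  0.1] 0.029833980149160257 0.0 [ 0.29  0.58  0.44  1.88 -0.34  0.76  1.26]
twist 0.0 shift after twist mm [-0.7 -0.1 46.1] before [-0.7 -0.1 46.1]
812 [0.50251044 0.00833672 0.13667096] [0.50999502 0.10917569 0.15999631]
```

Now S3: descend, push + in steps.

jog_arm(series=[{"xyz": [-0.0005, 0, 0.025], "twist": 0, "hand": 0.03}, {"xyz": [0, 0, 0.02], "twist": 0, "hand": 0.03}, {"xyz": [0, 0.003, 0], "twist": 0, "hand": 0.03}, {"xyz": [0, 0.002, 0], "twist": 0, "hand": 0.03}, {"xyz": [0, 0.001, 0], "twist": 0, "hand": 0.03}, {"xyz": [0, 0, 0], "twist": 0, "hand": 0.03}])

```text
time_s: 32.02
position: [0.4386, -0.31, 0.2725]
ee_rot: [3.141, 0.001, 1.911]
ft_force: [0.3, 0.3, -0.9]
gripper_width: 0.0302
grasp_force: 0.1
```

jog_arm(series=[{"xyz": [0, 0.001, 0], "twist": 0, "hand": 0.03}, {"xyz": [0, 0.001, 0], "twist": 0, "hand": 0.03}, {"xyz": [0, 0, 0], "twist": 0, "hand": 0.03}])

```text
time_s: 32.4
position: [0.44, -0.3094, 0.2718]
ee_rot: [-3.141, 0.0, 1.911]
ft_force: [-0.5, -0.2, 1.6]
gripper_width: 0.0298
grasp_force: 0.7
```

jog_arm(series=[{"xyz": [0, 0.001, 0], "twist": 0, "hand": 0.03}, {"xyz": [0, 0, 0], "twist": 0, "hand": 0.03}])

```text
time_s: 32.65
position: [0.4405, -0.3093, 0.2717]
ee_rot: [-3.14, -0.0, 1.91]
ft_force: [-2.9, -0.9, 3.0]
gripper_width: 0.0301
grasp_force: 1.9
```

jog_arm(series=[{"xyz": [0, 0.001, 0], "twist": 0, "hand": 0.03}, {"xyz": [0, 0, 0], "twist": 0, "hand": 0.03}])

```text
time_s: 32.9
position: [0.4409, -0.3093, 0.2718]
ee_rot: [-3.139, -0.0, 1.91]
ft_force: [-5.8, -1.7, 3.4]
gripper_width: 0.0294
grasp_force: 2.9
```

jog_arm(series=[{"xyz": [0, 0.001, 0], "twist": 0, "hand": 0.03}, {"xyz": [0, 0, 0], "twist": 0, "hand": 0.03}])

```text
time_s: 33.15
position: [0.4412, -0.3092, 0.2718]
ee_rot: [-3.138, -0.001, 1.909]
ft_force: [-7.3, -1.5, 5.1]
gripper_width: 0.03
grasp_force: 3.5
```

jog_arm(series=[{"xyz": [0, -0.005, 0], "twist": 0, "hand": 0.03}, {"xyz": [0, -0.005, 0], "twist": 0, "hand": 0.03}, {"xyz": [0, -0.005, 0], "twist": 0, "hand": 0.03}, {"xyz": [0, -0.003, 0], "twist": 0, "hand": 0.03}, {"xyz": [0, 0, 0], "twist": 0, "hand": 0.03}])

```text
time_s: 33.78
position: [0.4262, -0.3142, 0.2718]
ee_rot: [3.141, 0.0, 1.911]
ft_force: [0.1, -0.5, 0.2]
gripper_width: 0.0302
grasp_force: 0.1
```

jog_arm(series=[{"xyz": [0, -0.001, 0], "twist": 0, "hand": 0.03}, {"xyz": [0, 0, 0], "twist": 0, "hand": 0.03}])

```text
time_s: 34.02
position: [0.4256, -0.3144, 0.2718]
ee_rot: [3.141, 0.0, 1.911]
ft_force: [1.1, 0.6, 0.2]
gripper_width: 0.0299
grasp_force: 0.5
```

jog_arm(series=[{"xyz": [0, -0.001, 0], "twist": 0, "hand": 0.03}, {"xyz": [0, 0, 0], "twist": 0, "hand": 0.03}])

```text
time_s: 34.28
position: [0.4252, -0.3145, 0.2719]
ee_rot: [3.14, 0.001, 1.912]
ft_force: [3.2, 1.5, -0.0]
gripper_width: 0.03
grasp_force: 1.7
```

jog_arm(series=[{"xyz": [0, 0.005, 0], "twist": 0, "hand": 0.03}, {"xyz": [0, 0.005, 0], "twist": 0, "hand": 0.03}, {"xyz": [0, 0, -0.025], "twist": 0, "hand": 0.03}, {"xyz": [0, 0, -0.02], "twist": 0, "hand": 0.03}, {"xyz": [0, 0.035, 0], "twist": 0, "hand": 0.03}, {"xyz": [0, 0.035, 0], "twist": 0, "hand": 0.03}, {"xyz": [0, 0, 0], "twist": 0, "hand": 0.03}, {"xyz": [0, 0, 0], "twist": 0, "hand": 0.03}])

```text
time_s: 35.28
position: [0.4989, -0.2885, 0.3164]
ee_rot: [-3.14, -0.0, 1.91]
ft_force: [-1.2, -0.3, 0.2]
gripper_width: 0.0302
grasp_force: 0.0
```

Run:
```python
from h import *
st();to(.4985,-.288,.115)
```

```text
35.275 [ 0.4989 -0.2885  0.3164] [-3.14 -0.    1.91] [-1.2 -0.3  0.2] 0.030195332822709683 0.0 [ 0.21  0.64  0.45  1.76 -0.35  0.83  1.16]
twist 0.0 shift after twist mm [ 0.6 -0.1 46.7] before [ 0.6 -0.1 46.7]
```

S3 is firm. S4 next.

jog_arm(series=[{"xyz": [0.0005, 0, 0.025], "twist": 0, "hand": 0.03}, {"xyz": [0, 0, 0.02], "twist": 0, "hand": 0.03}, {"xyz": [0, 0.003, 0], "twist": 0, "hand": 0.03}, {"xyz": [0, 0.002, 0], "twist": 0, "hand": 0.03}, {"xyz": [0, 0.001, 0], "twist": 0, "hand": 0.03}, {"xyz": [0, 0, 0], "twist": 0, "hand": 0.03}])

```text
time_s: 36.02
position: [0.5053, -0.2859, 0.2725]
ee_rot: [3.141, 0.001, 1.911]
ft_force: [-0.4, -0.1, 0.8]
gripper_width: 0.0303
grasp_force: 0.1
```

jog_arm(series=[{"xyz": [0, 0.001, 0], "twist": 0, "hand": 0.03}, {"xyz": [0, 0.001, 0], "twist": 0, "hand": 0.03}, {"xyz": [0, 0, 0], "twist": 0, "hand": 0.03}])

```text
time_s: 36.4
position: [0.5072, -0.285, 0.2718]
ee_rot: [3.142, 0.0, 1.911]
ft_force: [0.2, -0.6, -0.2]
gripper_width: 0.0303
grasp_force: 0.2
```

jog_arm(series=[{"xyz": [0, 0.001, 0], "twist": 0, "hand": 0.03}, {"xyz": [0, 0, 0], "twist": 0, "hand": 0.03}])

```text
time_s: 36.65
position: [0.5081, -0.2847, 0.2717]
ee_rot: [-3.141, -0.0, 1.911]
ft_force: [-0.2, -0.9, -0.3]
gripper_width: 0.0298
grasp_force: 0.2
```

jog_arm(series=[{"xyz": [0, 0.001, 0], "twist": 0, "hand": 0.03}, {"xyz": [0, 0, 0], "twist": 0, "hand": 0.03}])

```text
time_s: 36.9
position: [0.509, -0.2843, 0.2717]
ee_rot: [-3.142, 0.0, 1.911]
ft_force: [0.1, 0.3, -0.6]
gripper_width: 0.03
grasp_force: 0.2
```

jog_arm(series=[{"xyz": [0, -0.005, 0], "twist": 0, "hand": 0.03}, {"xyz": [0, -0.005, 0], "twist": 0, "hand": 0.03}, {"xyz": [0, -0.005, 0], "twist": 0, "hand": 0.03}, {"xyz": [0, -0.004, 0], "twist": 0, "hand": 0.03}, {"xyz": [0, 0, 0], "twist": 0, "hand": 0.03}, {"xyz": [0, 0, 0], "twist": 0, "hand": 0.03}])

```text
time_s: 37.65
position: [0.4912, -0.2906, 0.2717]
ee_rot: [3.141, 0.0, 1.911]
ft_force: [1.0, 0.6, 0.1]
gripper_width: 0.0302
grasp_force: 0.1
```

jog_arm(series=[{"xyz": [0, 0.005, 0], "twist": 0, "hand": 0.03}, {"xyz": [0, 0.004, 0.012], "twist": 0, "hand": 0.03}, {"xyz": [0, 0, 0.015], "twist": 0, "hand": 0.03}, {"xyz": [0, 0, 0], "twist": 0, "hand": 0.0}, {"xyz": [0, 0, 0], "twist": 0, "hand": 0.0}, {"xyz": [0, 0, 0], "twist": 0, "hand": 0.0}, {"xyz": [0, 0, 0], "twist": 0, "hand": 0.0}, {"xyz": [0, 0, 0], "twist": 0, "hand": 0.0}])

```text
time_s: 38.65
position: [0.4995, -0.2877, 0.245]
ee_rot: [3.141, 0.0, 1.911]
ft_force: [0.1, -0.4, -0.9]
gripper_width: 0.0171
grasp_force: 39.0
```

jog_arm(series=[{"xyz": [0, 0, -0.02], "twist": 0, "hand": 0.0}, {"xyz": [0, 0, -0.02], "twist": 0, "hand": 0.0}, {"xyz": [0, 0, -0.03], "twist": 0, "hand": 0.0}, {"xyz": [0, 0, -0.04], "twist": 0, "hand": 0.0}, {"xyz": [0, 0, -0.04], "twist": 0, "hand": 0.0}, {"xyz": [0, 0, 0], "twist": 0, "hand": 0.0}, {"xyz": [0, 0, 0], "twist": 0, "hand": 0.0}])

```text
time_s: 39.52
position: [0.4993, -0.2873, 0.3942]
ee_rot: [-3.141, -0.001, 1.911]
ft_force: [-0.5, 0.7, -1.6]
gripper_width: 0.017
grasp_force: 39.1
```

Run:
```python
from h import *
st();to(.435,-.025,.40,grasp=False)
c=cam('top');P=c['P'];f=c['frame'];x,y,z=[P[...,i] for i in range(3)]
k=(x>.36)&(x<.48)&(y>-.12)&(y<.085)&(z>.02);print('tray',k.sum(),np.median(P[k],0),P[k].max(0))
k=(x>.3)&(x<.52)&(y>.17)&(y<.45)&(z>.03)&(z<.1);n,l,s,_=cv2.connectedComponentsWithStats(k.astype(np.uint8))
for i in range(1,n):
  if s[i,4]>8:print(s[i],np.median(P[l==i],0),P[l==i].max(0))
```

```text
39.525 [ 0.4993 -0.2873  0.3942] [-3.141e+00 -1.000e-03  1.911e+00] [-0.5  0.7 -1.6] 0.016977653160411787 39.079062938690186 [ 0.17  0.55  0.49  1.67 -0.3   1.    1.11]
twist 0.0 shift after twist mm [268.8  26.9  -5.6] before [268.8  26.9  -5.6]
tray 1620 [ 0.39183673 -0.04499377  1.27205679] [0.45630421 0.06340246 1.27205679]
[177 242  21  55 544] [0.47545551 0.36640535 0.04584569] [0.51811894 0.40318127 0.05589054]
[232 272  10  10  80] [0.42322805 0.22869774 0.0709813 ] [0.4346174  0.24097924 0.07720017]
```

Run:
```python
from h import *
c=cam('top');P=c['P'];f=c['frame'];x,y,z=[P[...,i] for i in range(3)]
k=(x>.36)&(x<.48)&(y>-.12)&(y<.085)&(z>.02)&(z<.3);print('tray',k.sum(),np.median(P[k],0),P[k].min(0),P[k].max(0))
cv2.imwrite('pics/t7.png',cv2.resize(f[220:330,160:400,::-1],None,fx=3.3,fy=3.3))
```

```text
tray 165 [0.43378055 0.04051774 0.0425874 ] [0.41441099 0.02135769 0.0357581 ] [0.45648954 0.06350637 0.12505215]
```

View pics/t7.png

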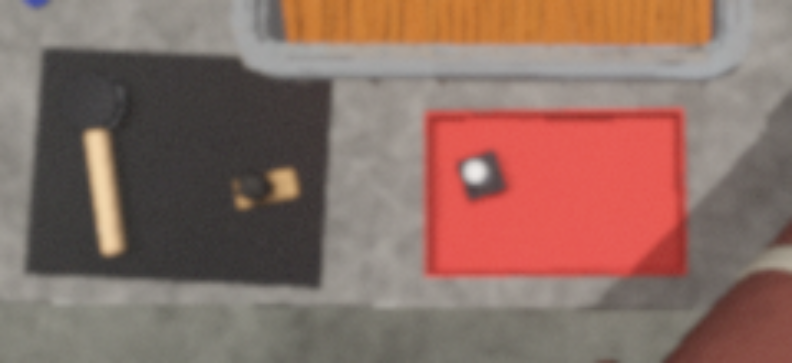

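jog_arm(series=[{"xyz": [0.044, 0.004, 0], "twist": 0, "hand": 0.0}, {"xyz": [0.044, 0.004, 0], "twist": 0, "hand": 0.0}, {"xyz": [0.044, 0.004, 0], "twist": 0, "hand": 0.0}, {"xyz": [0.044, 0.004, 0], "twist": 0, "hand": 0.0}, {"xyz": [0.044, 0.004, 0], "twist": 0, "hand": 0.0}, {"xyz": [0.044, 0.004, 0], "twist": 0, "hand": 0.0}, {"xyz": [0, 0, 0], "twist": 0, "hand": 0.0}, {"xyz": [0, 0, 0], "twist": 0, "hand": 0.0}])

```text
time_s: 40.62
position: [0.4341, -0.0312, 0.3943]
ee_rot: [-3.14, 0.001, 1.911]
ft_force: [-0.2, -0.0, -0.0]
gripper_width: 0.0171
grasp_force: 39.1
```

jog_arm(series=[{"xyz": [0, 0, 0.045], "twist": 0, "hand": 0.0}, {"xyz": [0, 0, 0.045], "twist": 0, "hand": 0.0}, {"xyz": [0, 0, 0.035], "twist": 0, "hand": 0.0}, {"xyz": [0, 0, 0.015], "twist": 0, "hand": 0.0}, {"xyz": [0, 0, 0.008], "twist": 0, "hand": 0.0}, {"xyz": [0, 0, 0.003], "twist": 0, "hand": 0.0}, {"xyz": [0, 0, 0.001], "twist": 0, "hand": 0.0}, {"xyz": [0, 0, 0], "twist": 0, "hand": 0.0}, {"xyz": [0, 0, 0], "twist": 0, "hand": 0.0}])

```text
time_s: 41.75
position: [0.4342, -0.0308, 0.2431]
ee_rot: [3.141, 0.0, 1.911]
ft_force: [0.6, -0.2, -1.2]
gripper_width: 0.0174
grasp_force: 39.2
```

jog_arm(series=[{"xyz": [0, 0, 0.0015], "twist": 0, "hand": 0.0}, {"xyz": [0, 0, 0], "twist": 0, "hand": 0.0}, {"xyz": [0, 0, 0], "twist": 0, "hand": 0.022}, {"xyz": [0, 0, 0], "twist": 0, "hand": 0.03}, {"xyz": [0, 0, 0], "twist": 0, "hand": 0.03}, {"xyz": [0, 0, -0.03], "twist": 0, "hand": 0.03}, {"xyz": [0, 0, -0.05], "twist": 0, "hand": 0.03}, {"xyz": [0, 0, -0.05], "twist": 0, "hand": 0.03}, {"xyz": [-0.047, -0.003, 0], "twist": 0, "hand": 0.03}, {"xyz": [-0.047, -0.003, 0], "twist": 0, "hand": 0.03}])

```text
time_s: 43.0
position: [0.4603, -0.1214, 0.3721]
ee_rot: [3.139, 0.0, 1.915]
ft_force: [1.0, -0.6, 0.5]
gripper_width: 0.0299
grasp_force: 0.0
```

jog_arm(series=[{"xyz": [-0.047, -0.003, 0], "twist": 0, "hand": 0.03}, {"xyz": [-0.047, -0.003, 0], "twist": 0, "hand": 0.03}, {"xyz": [-0.047, -0.003, 0], "twist": 0, "hand": 0.03}, {"xyz": [-0.047, -0.003, 0], "twist": 0, "hand": 0.03}, {"xyz": [-0.047, -0.003, 0], "twist": 0, "hand": 0.03}, {"xyz": [-0.045, -0.004, 0], "twist": 0, "hand": 0.03}, {"xyz": [0, 0, 0.04], "twist": 0, "hand": 0.03}, {"xyz": [0, 0, 0.015], "twist": 0, "hand": 0.03}, {"xyz": [0, 0, 0], "twist": 0, "hand": 0.03}])

```text
time_s: 44.12
position: [0.5354, -0.3906, 0.3148]
ee_rot: [-3.14, -0.003, 1.912]
ft_force: [-0.7, 0.3, 0.4]
gripper_width: 0.03
grasp_force: 0.0
```

Run:
```python
from h import *
st();to(.5345,-.3913,.116)
```

```text
44.125 [ 0.5354 -0.3906  0.3148] [-3.140e+00 -3.000e-03  1.912e+00] [-0.7  0.3  0.4] 0.02999689951261713 0.0 [ 0.35  0.76  0.46  1.49 -0.38  0.98  1.25]
twist 0.0 shift after twist mm [-0.5 -1.  44.1] before [-0.5 -1.  44.1]
```

jog_arm(series=[{"xyz": [-0.0005, -0.001, 0.025], "twist": 0, "hand": 0.03}, {"xyz": [0, 0, 0.019], "twist": 0, "hand": 0.03}, {"xyz": [0, 0.003, 0], "twist": 0, "hand": 0.03}, {"xyz": [0, 0.002, 0], "twist": 0, "hand": 0.03}, {"xyz": [0, 0.001, 0], "twist": 0, "hand": 0.03}, {"xyz": [0, 0, 0], "twist": 0, "hand": 0.03}])

```text
time_s: 44.88
position: [0.5404, -0.3907, 0.2729]
ee_rot: [3.141, 0.001, 1.911]
ft_force: [-0.2, 0.3, 0.3]
gripper_width: 0.0302
grasp_force: 0.0
```

jog_arm(series=[{"xyz": [0, 0.001, 0], "twist": 0, "hand": 0.03}, {"xyz": [0, 0.001, 0], "twist": 0, "hand": 0.03}, {"xyz": [0, 0, 0], "twist": 0, "hand": 0.03}])

```text
time_s: 45.25
position: [0.5419, -0.3901, 0.2723]
ee_rot: [-3.141, 0.0, 1.911]
ft_force: [-1.4, 0.7, 0.3]
gripper_width: 0.0298
grasp_force: 0.3
```

jog_arm(series=[{"xyz": [0, 0.001, 0], "twist": 0, "hand": 0.03}, {"xyz": [0, 0, 0], "twist": 0, "hand": 0.03}])

```text
time_s: 45.5
position: [0.5424, -0.39, 0.2723]
ee_rot: [-3.14, -0.0, 1.91]
ft_force: [-2.2, -1.4, 2.4]
gripper_width: 0.0301
grasp_force: 1.2
```

jog_arm(series=[{"xyz": [0, 0.001, 0], "twist": 0, "hand": 0.03}, {"xyz": [0, 0, 0], "twist": 0, "hand": 0.03}])

```text
time_s: 45.75
position: [0.5429, -0.3899, 0.2723]
ee_rot: [-3.139, -0.0, 1.91]
ft_force: [-5.0, -1.8, 2.8]
gripper_width: 0.0304
grasp_force: 2.5
```

jog_arm(series=[{"xyz": [0, -0.005, 0], "twist": 0, "hand": 0.03}, {"xyz": [0, -0.005, 0], "twist": 0, "hand": 0.03}, {"xyz": [0, -0.005, 0], "twist": 0, "hand": 0.03}, {"xyz": [0, -0.002, 0], "twist": 0, "hand": 0.03}, {"xyz": [0, 0, 0], "twist": 0, "hand": 0.03}])

```text
time_s: 46.38
position: [0.5281, -0.3948, 0.2723]
ee_rot: [3.141, 0.0, 1.911]
ft_force: [0.9, -1.1, -0.2]
gripper_width: 0.0299
grasp_force: 0.1
```

jog_arm(series=[{"xyz": [0, -0.001, 0], "twist": 0, "hand": 0.03}, {"xyz": [0, 0, 0], "twist": 0, "hand": 0.03}])

```text
time_s: 46.62
position: [0.5276, -0.3949, 0.2723]
ee_rot: [3.14, 0.0, 1.911]
ft_force: [0.4, -0.8, 0.1]
gripper_width: 0.0302
grasp_force: 0.7
```

jog_arm(series=[{"xyz": [0, -0.001, 0], "twist": 0, "hand": 0.03}, {"xyz": [0, 0, 0], "twist": 0, "hand": 0.03}])

```text
time_s: 46.88
position: [0.5271, -0.395, 0.2724]
ee_rot: [3.139, 0.0, 1.912]
ft_force: [3.7, 1.7, -0.4]
gripper_width: 0.0301
grasp_force: 1.9
```

jog_arm(series=[{"xyz": [0, 0.005, 0], "twist": 0, "hand": 0.03}, {"xyz": [0, 0.004, 0], "twist": 0, "hand": 0.03}, {"xyz": [0, 0, -0.025], "twist": 0, "hand": 0.03}, {"xyz": [0, 0, -0.05], "twist": 0, "hand": 0.03}, {"xyz": [0, 0, -0.04], "twist": 0, "hand": 0.03}, {"xyz": [0, 0, 0], "twist": 0, "hand": 0.03}])

```text
time_s: 47.62
position: [0.5343, -0.3939, 0.3915]
ee_rot: [3.139, 0.007, 1.91]
ft_force: [-0.2, 0.4, -0.0]
gripper_width: 0.0301
grasp_force: 0.0
```

```bash
cat > m.py <<'E'
from h import *
def mal(n):
    c=cam(n);P=c['P'];f=c['frame'];x,y,z=[P[...,i] for i in range(3)]
    k=(x>.28)&(x<.55)&(y>.29)&(y<.48)&(z>.033)&(z<.06)
    hn=P[k&(f.max(2)>120)];hd=P[k&(f.max(2)<80)]
    r=cv2.minAreaRect((hn[:,:2]*1000).astype(np.float32));q=hd[hd[:,2]>.042]
    (cx,cy),_=cv2.minEnclosingCircle((q[:,:2]*1000).astype(np.float32))[:2]
    m=hn.mean(0)[:2]*1000;print(n,'handle',r,m,'z',np.median(hn[:,2]),'head',cx,cy,np.median(hd[:,2]),'yaw deg',np.degrees(np.arctan2(cy-r[0][1],cx-r[0][0])))
    vx=cv2.fitLine((hn[:,:2]*1000).astype(np.float32),cv2.DIST_L2,0,.01,.01).ravel();print('line',np.degrees(np.arctan2(vx[1],vx[0])),vx)
E
python3 - <<'E'
from m import *
st();mal('top');mal('scene');measure(cam('top'));to(.45,.3,.40,grasp=False)
E
```

```text
47.625 [ 0.5343 -0.3939  0.3915] [3.139 0.007 1.91 ] [-0.2  0.4 -0. ] 0.030081799185968927 0.0 [ 0.34  0.69  0.49  1.41 -0.34  1.12  1.22]
top handle ((418.99652099609375, 363.36669921875), (106.30644226074219, 17.577739715576172), 11.735331535339355) [418.88480764 362.33819274] z 0.04226528704193444 head 494.3944091796875 377.093505859375 0.049228056733506165 yaw deg 10.318159954699981
line 10.608542 [9.829079e-01 1.840979e-01 4.188848e+02 3.623382e+02]
scene handle ((435.35015869140625, 370.68499755859375), (150.5511474609375, 42.790348052978516), 1.738295316696167) [417.85229794 361.96051054] z 0.040799402817601194 head 489.61212158203125 376.9161376953125 0.047946064950160516 yaw deg 6.5508320800910065
line 7.8822565 [9.905520e-01 1.371378e-01 4.178523e+02 3.619605e+02]
tops [468 231   7   7  38] mid [ 0.5359 -0.3925  0.1267] med [ 0.5358 -0.3924  0.1246] ztop 0.1267 [14. 16.]
twist 0.0 shift after twist mm [680.8 151.4 -12.7] before [680.8 151.4 -12.7]
```

jog_arm(series=[{"xyz": [0.05, 0.0106, 0], "twist": 0, "hand": 0.05}, {"xyz": [0.05, 0.0106, 0], "twist": 0, "hand": 0.05}, {"xyz": [0.05, 0.0106, 0], "twist": 0, "hand": 0.05}, {"xyz": [0.05, 0.0106, 0], "twist": 0, "hand": 0.05}, {"xyz": [0.05, 0.0106, 0], "twist": 0, "hand": 0.05}, {"xyz": [0.05, 0.0106, 0], "twist": 0, "hand": 0.05}, {"xyz": [0.05, 0.0106, 0], "twist": 0, "hand": 0.05}, {"xyz": [0.05, 0.0106, 0], "twist": 0, "hand": 0.05}, {"xyz": [0.05, 0.0106, 0], "twist": 0, "hand": 0.05}, {"xyz": [0.05, 0.0106, 0], "twist": 0, "hand": 0.05}])

```text
time_s: 49.02
position: [0.4668, 0.1158, 0.3859]
ee_rot: [-3.138, 0.0, 1.911]
ft_force: [-0.1, -0.3, -0.5]
gripper_width: 0.0498
grasp_force: 0.0
```

jog_arm(series=[{"xyz": [0.05, 0.0106, 0], "twist": 0, "hand": 0.05}, {"xyz": [0.05, 0.0106, 0], "twist": 0, "hand": 0.05}, {"xyz": [0.05, 0.0106, 0], "twist": 0, "hand": 0.05}, {"xyz": [0.05, 0.0106, 0], "twist": 0, "hand": 0.05}, {"xyz": [0.05, 0.0106, 0], "twist": 0, "hand": 0.05}, {"xyz": [0, 0, 0], "twist": -10, "hand": 0.05}, {"xyz": [0, 0, 0], "twist": -10, "hand": 0.05}, {"xyz": [0, 0, 0], "twist": -10, "hand": 0.05}, {"xyz": [0, 0, 0], "twist": -10, "hand": 0.05}, {"xyz": [0, 0, 0], "twist": -10, "hand": 0.05}])

```text
time_s: 50.28
position: [0.4338, 0.3672, 0.3853]
ee_rot: [-3.138, -0.002, 2.789]
ft_force: [0.2, -0.9, 0.5]
gripper_width: 0.0501
grasp_force: 0.0
```

jog_arm(series=[{"xyz": [0, 0, 0], "twist": -10, "hand": 0.05}, {"xyz": [0, 0, 0], "twist": -10, "hand": 0.05}, {"xyz": [0, 0, 0], "twist": -10, "hand": 0.05}, {"xyz": [0, 0, 0], "twist": 0, "hand": 0.05}])

```text
time_s: 50.78
position: [0.4341, 0.367, 0.3856]
ee_rot: [-3.14, -0.003, -2.978]
ft_force: [-0.5, -0.1, 0.3]
gripper_width: 0.0499
grasp_force: 0.0
```

Run:
```python
from m import *
st();mal('wrist');c=cam('wrist');save(c,'w8.png');measure(cam('top'))
to(.434,.3665,.034,3.32)
```

```text
50.775 [0.4341 0.367  0.3856] [-3.140e+00 -3.000e-03 -2.978e+00] [-0.5 -0.1  0.3] 0.04991261854181303 0.0 [-0.81  0.51  0.11  1.69 -0.06  0.95  1.06]
wrist handle ((416.6395263671875, 365.1911315917969), (104.50833129882812, 15.952831268310547), 10.977636337280273) [415.20462075 365.68272898] z 0.04301518870024096 head 491.77142333984375 379.40911865234375 0.0490597572252536 yaw deg 10.715953429728557
line 9.983763 [9.8485690e-01 1.7336908e-01 4.1520462e+02 3.6568274e+02]
tops [467 231   8   7  40] mid [ 0.5358 -0.3931  0.1245] med [ 0.5359 -0.3926  0.125 ] ztop 0.1268 [15. 15.]
tops [477 256   8   7  41] mid [ 0.471  -0.4161  0.1262] med [ 0.4709 -0.415   0.1244] ztop 0.1257 [16. 17.]
tops [437 270   7   7  41] mid [ 0.434  -0.3113  0.1252] med [ 0.434  -0.3115  0.1249] ztop 0.1269 [15. 16.]
twist -0.9 shift after twist mm [ -0.   -0.7 197.7] before [ -0.   -0.7 197.7]
```

View pics/w8.png

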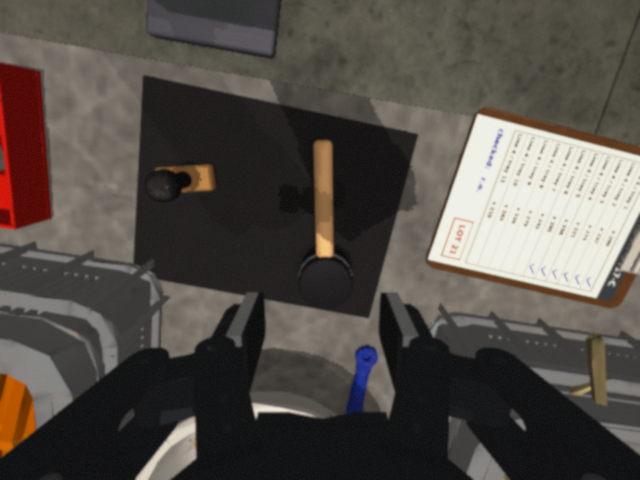

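jog_arm(series=[{"xyz": [0, 0, 0.05], "twist": -0.8, "hand": 0.05}, {"xyz": [0, 0, 0.05], "twist": 0, "hand": 0.05}, {"xyz": [0, 0, 0.05], "twist": 0, "hand": 0.05}, {"xyz": [0, 0, 0.03], "twist": 0, "hand": 0.05}, {"xyz": [0, 0, 0.012], "twist": 0, "hand": 0.05}, {"xyz": [0, 0, 0.004], "twist": 0, "hand": 0.05}, {"xyz": [0, 0, 0], "twist": 0, "hand": 0.05}, {"xyz": [0, 0, 0], "twist": 0, "hand": 0.05}], force=80)

```text
time_s: 51.92
position: [0.4346, 0.3678, 0.1925]
ee_rot: [3.14, 0.002, -2.962]
ft_force: [-0.5, -0.0, 0.3]
gripper_width: 0.0502
grasp_force: 0.0
```

jog_arm(series=[{"xyz": [0, 0, 0], "twist": 0, "hand": 0.0}, {"xyz": [0, 0, 0], "twist": 0, "hand": 0.0}, {"xyz": [0, 0, 0], "twist": 0, "hand": 0.0}, {"xyz": [0, 0, 0], "twist": 0, "hand": 0.0}, {"xyz": [0, 0, 0], "twist": 0, "hand": 0.0}, {"xyz": [0, 0, 0], "twist": 0, "hand": 0.0}], force=80)

```text
time_s: 52.68
position: [0.4343, 0.3677, 0.1918]
ee_rot: [3.141, 0.001, -2.962]
ft_force: [-1.4, 0.0, 6.5]
gripper_width: 0.0146
grasp_force: 79.2
```

jog_arm(series=[{"xyz": [0, 0, -0.01], "twist": 0, "hand": 0.0}, {"xyz": [0, 0, -0.03], "twist": 0, "hand": 0.0}, {"xyz": [0, 0, -0.05], "twist": 0, "hand": 0.0}, {"xyz": [0, 0, -0.05], "twist": 0, "hand": 0.0}, {"xyz": [0, 0, -0.05], "twist": 0, "hand": 0.0}, {"xyz": [0, 0, 0], "twist": 0, "hand": 0.0}, {"xyz": [0, 0, 0], "twist": 0, "hand": 0.0}])

```text
time_s: 53.55
position: [0.4336, 0.367, 0.3803]
ee_rot: [-3.14, -0.003, -2.962]
ft_force: [0.4, 0.7, -2.3]
gripper_width: 0.0146
grasp_force: 78.3
```

Run:
```python
from h import *
st();c=cam('wrist');save(c,'w9.png');P=c['P'];f=c['frame']
s=arm.sense();T=R.from_euler('xyz',s['ee_rot']).as_matrix()
q=((P-s['position'])@T)   # tool coords
k=(q[...,0]<-.02)&(q[...,0]>-.11)&(abs(q[...,1])<.06)&(q[...,2]>.08)&(q[...,2]<.19)&(f.max(2)<90)&(f.min(2)>0)
hd=q[k];print(len(hd),np.percentile(hd,[1,50,99],axis=0))
to(.43,-.467,.38,grasp=False)
```

```text
53.55 [0.4336 0.367  0.3803] [-3.140e+00 -3.000e-03 -2.962e+00] [ 0.4  0.7 -2.3] 0.014553209002867846 78.34579825401306 [-0.81  0.51  0.1   1.7  -0.06  0.93  1.07]
712 [[-0.03725841 -0.01144862  0.14501167]
 [-0.03497672 -0.00032226  0.15300854]
 [-0.03275259  0.01263785  0.16762318]]
twist 0.0 shift after twist mm [ 152.4 -820.     1.9] before [ 152.4 -820.     1.9]
```

View pics/w9.png

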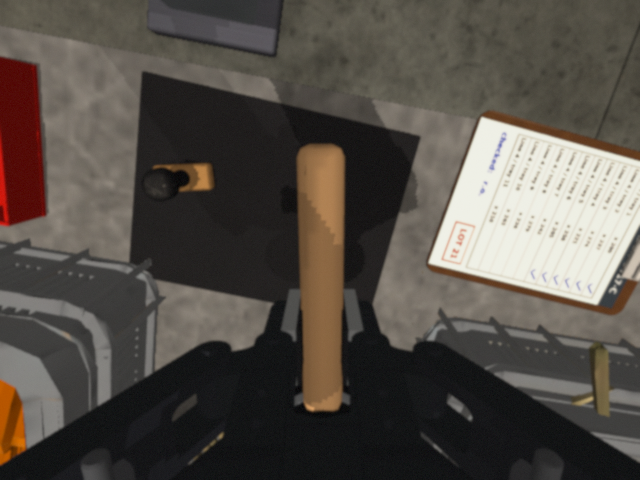

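jog_arm(series=[{"xyz": [0, 0, -0.04], "twist": 0, "hand": 0.0}, {"xyz": [0.004, -0.051, 0], "twist": 0, "hand": 0.0}, {"xyz": [0.004, -0.051, 0], "twist": 0, "hand": 0.0}, {"xyz": [0.004, -0.051, 0], "twist": 0, "hand": 0.0}, {"xyz": [0.004, -0.051, 0], "twist": 0, "hand": 0.0}, {"xyz": [0.004, -0.051, 0], "twist": 0, "hand": 0.0}, {"xyz": [0.004, -0.051, 0], "twist": 0, "hand": 0.0}, {"xyz": [0.004, -0.051, 0], "twist": 0, "hand": 0.0}, {"xyz": [0.004, -0.051, 0], "twist": 0, "hand": 0.0}])

```text
time_s: 54.72
position: [0.4751, -0.0411, 0.4194]
ee_rot: [3.141, -0.004, -2.962]
ft_force: [1.1, -0.1, -1.2]
gripper_width: 0.0149
grasp_force: 78.3
```

jog_arm(series=[{"xyz": [0.015, -0.051, 0], "twist": 0, "hand": 0.0}, {"xyz": [0.015, -0.051, 0], "twist": 0, "hand": 0.0}, {"xyz": [0.015, -0.051, 0], "twist": 0, "hand": 0.0}, {"xyz": [0.015, -0.051, 0], "twist": 0, "hand": 0.0}, {"xyz": [0.015, -0.051, 0], "twist": 0, "hand": 0.0}, {"xyz": [0.015, -0.051, 0], "twist": 0, "hand": 0.0}, {"xyz": [0.015, -0.051, 0], "twist": 0, "hand": 0.0}, {"xyz": [0.015, -0.051, 0], "twist": 0, "hand": 0.0}, {"xyz": [0, 0, 0], "twist": 0, "hand": 0.0}])

```text
time_s: 55.85
position: [0.427, -0.4673, 0.4182]
ee_rot: [3.142, -0.007, -2.971]
ft_force: [0.1, 1.1, -2.1]
gripper_width: 0.0146
grasp_force: 78.5
```

Run:
```python
from h import *
st();c=cam('wrist');P=c['P'];f=c['frame'].astype(int)
s=arm.sense();T=R.from_euler('xyz',s['ee_rot']).as_matrix()
q=((P-s['position'])@T)
k=(q[...,0]>.02)&(q[...,0]<.09)&(abs(q[...,1])<.02)&(q[...,2]>.1)&(q[...,2]<.19)&(f[...,0]>f[...,2]+25)
p=q[k];print(len(p));
for a in(.025,.045,.06):
    w=p[abs(p[:,0]-a)<.005];print(a,np.median(w,0) if len(w) else 0)
for n in('scene','top'):
    c=cam(n);P=c['P'];q=((P-s['position'])@T);f=c['frame'].astype(int)
    k=(q[...,0]<-.025)&(q[...,0]>-.11)&(abs(q[...,1])<.05)&(q[...,2]>.11)&(q[...,2]<.21)
    if k.sum()>10: print(n,k.sum(),np.percentile(q[k],[1,50,99],axis=0))
c=cam('scene');cv2.imwrite('pics/s10.png',cv2.resize(c['frame'][180:420,330:580,::-1],None,fx=2.2,fy=2.2))
```

```text
55.85 [ 0.427  -0.4673  0.4182] [ 3.142 -0.007 -2.971] [ 0.1  1.1 -2.1] 0.01458360029445736 78.52384328842163 [ 0.63  0.59  0.28  1.46 -0.17  1.12  2.68]
6859
0.025 [ 0.02505033 -0.00249628  0.1490215 ]
0.045 [ 0.04507788 -0.00242171  0.14896299]
0.06 [ 0.060173   -0.002371    0.14889232]
scene 145 [[-0.06084876 -0.02344742  0.14140921]
 [-0.04327236 -0.012995    0.1460947 ]
 [-0.03391242  0.02320306  0.18878675]]
top 608 [[-0.08652429 -0.02142241  0.13841589]
 [-0.06005557  0.00761047  0.14349501]
 [-0.02690869  0.02713574  0.18382793]]
```

View pics/s10.png

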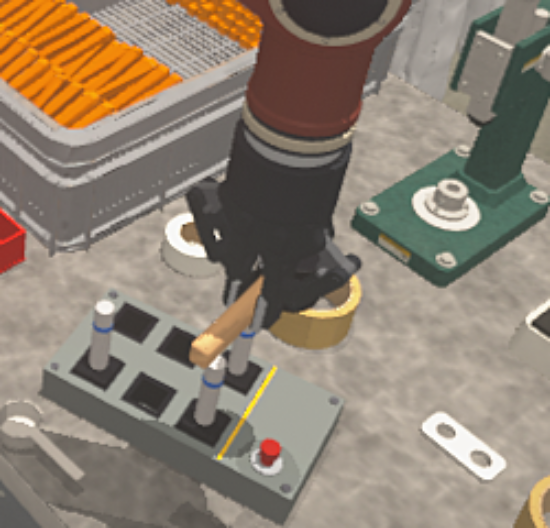

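jog_arm(series=[{"xyz": [0, 0, 0], "twist": 10, "hand": 0.0}, {"xyz": [0, 0, 0], "twist": 10, "hand": 0.0}, {"xyz": [0, 0, 0.05], "twist": 0, "hand": 0.0}, {"xyz": [0, 0, 0.05], "twist": 0, "hand": 0.0}, {"xyz": [0, 0, 0.03], "twist": 0, "hand": 0.0}, {"xyz": [0, 0, 0], "twist": 0, "hand": 0.0}, {"xyz": [0, 0, 0], "twist": 0, "hand": 0.0}], force=115)

```text
time_s: 56.92
position: [0.4313, -0.4623, 0.2928]
ee_rot: [-3.14, 0.002, 2.973]
ft_force: [0.8, -0.2, -2.1]
gripper_width: 0.014
grasp_force: 114.4
```

Run:
```python
from h import *
st();s=arm.sense();T=R.from_euler('xyz',s['ee_rot']).as_matrix()
print('head at',s['position']+T@[-.06,.001,.1885])
for n in('scene','top'):
    c=cam(n);P=c['P'];q=((P-s['position'])@T);f=c['frame'].astype(int)
    k=(q[...,0]<-.025)&(q[...,0]>-.11)&(abs(q[...,1])<.05)&(q[...,2]>.12)&(q[...,2]<.19)&(f.max(2)<90)
    print(n,k.sum(),np.percentile(q[k],[1,50,99],axis=0))
    if n=='scene': save(c,'s11.png');cv2.imwrite('pics/s11.png',cv2.resize(c['frame'][260:420,370:530,::-1],None,fx=3.5,fy=3.5))
    else:
        hs=cv2.cvtColor(c['frame'],cv2.COLOR_RGB2HSV)
```

```text
56.925 [ 0.4313 -0.4623  0.2928] [-3.140e+00  2.000e-03  2.973e+00] [ 0.8 -0.2 -2.1] 0.013995045631334756 114.37698483467102 [ 0.6   0.72  0.32  1.61 -0.28  0.85  2.44]
head at [ 0.49100298 -0.47167798  0.10440049]
scene 344 [[-0.08105867 -0.02456047  0.14050394]
 [-0.06233731 -0.01370172  0.14467225]
 [-0.03293656  0.01731758  0.1852046 ]]
top 384 [[-0.08198847 -0.02170014  0.13799647]
 [-0.0584526   0.00668727  0.14305006]
 [-0.03727005  0.02511047  0.18434248]]
```

View pics/s11.png

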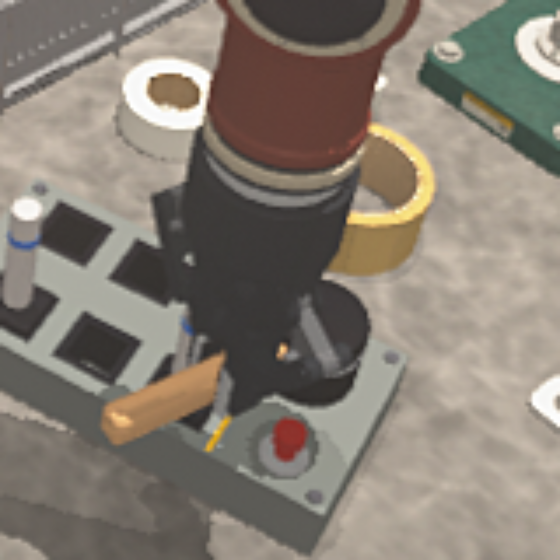

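jog_arm(series=[{"xyz": [0.0062, -0.0064, 0.02], "twist": 0, "hand": 0.0}, {"xyz": [0, 0, 0.014], "twist": 0, "hand": 0.0}, {"xyz": [0, 0, 0], "twist": 0, "hand": 0.0}, {"xyz": [0, 0, 0], "twist": 0, "hand": 0.0}])

```text
time_s: 57.52
position: [0.4238, -0.4678, 0.2579]
ee_rot: [-3.141, 0.001, 2.973]
ft_force: [2.0, -0.2, -1.8]
gripper_width: 0.0142
grasp_force: 114.4
```

jog_arm(series=[{"xyz": [0, 0, 0.004], "twist": 0, "hand": 0.0}, {"xyz": [0, 0, 0.004], "twist": 0, "hand": 0.0}, {"xyz": [0, 0, 0], "twist": 0, "hand": 0.0}])

```text
time_s: 57.9
position: [0.4235, -0.4679, 0.2496]
ee_rot: [-3.141, 0.001, 2.972]
ft_force: [0.2, 0.6, 0.7]
gripper_width: 0.0141
grasp_force: 114.9
```

jog_arm(series=[{"xyz": [0, 0, 0.004], "twist": 0, "hand": 0.0}, {"xyz": [0, 0, 0], "twist": 0, "hand": 0.0}])

```text
time_s: 58.15
position: [0.4235, -0.4679, 0.2454]
ee_rot: [-3.141, 0.001, 2.972]
ft_force: [0.3, 0.4, 1.2]
gripper_width: 0.0142
grasp_force: 115.1
```

Run:
```python
from h import *
st();s=arm.sense();T=R.from_euler('xyz',s['ee_rot']).as_matrix()
print('head at',s['position']+T@[-.06,.001,.1885],s['torque'])
```

```text
58.15 [ 0.4235 -0.4679  0.2454] [-3.141e+00  1.000e-03  2.972e+00] [0.3 0.4 1.2] 0.014249271460733808 115.06861567497253 [ 0.63  0.78  0.3   1.65 -0.31  0.76  2.47]
head at [ 0.48292369 -0.47720913  0.05696158] [ 0.0769391  -0.19858208 -0.0032166 ]
```

jog_arm(series=[{"xyz": [0, 0, 0.004], "twist": 0, "hand": 0.0}, {"xyz": [0, 0, 0.004], "twist": 0, "hand": 0.0}, {"xyz": [0, 0, 0.002], "twist": 0, "hand": 0.0}, {"xyz": [0, 0, 0], "twist": 0, "hand": 0.0}])

```text
time_s: 58.65
position: [0.4235, -0.4679, 0.235]
ee_rot: [-3.141, 0.001, 2.972]
ft_force: [1.1, -0.7, 1.0]
gripper_width: 0.014
grasp_force: 114.9
```

jog_arm(series=[{"xyz": [0, 0, 0.002], "twist": 0, "hand": 0.0}, {"xyz": [0, 0, 0], "twist": 0, "hand": 0.0}])

```text
time_s: 58.9
position: [0.4233, -0.4679, 0.2337]
ee_rot: [-3.141, 0.001, 2.972]
ft_force: [-0.1, 0.6, 4.6]
gripper_width: 0.0139
grasp_force: 115.5
```

jog_arm(series=[{"xyz": [0, 0, 0.002], "twist": 0, "hand": 0.0}, {"xyz": [0, 0, 0], "twist": 0, "hand": 0.0}])

```text
time_s: 59.15
position: [0.4231, -0.468, 0.2331]
ee_rot: [-3.141, 0.001, 2.972]
ft_force: [-1.7, 2.7, 11.1]
gripper_width: 0.0142
grasp_force: 116.6
```

jog_arm(series=[{"xyz": [0, 0, 0.002], "twist": 0, "hand": 0.0}, {"xyz": [0, 0, 0], "twist": 0, "hand": 0.0}])

```text
time_s: 59.4
position: [0.4228, -0.4682, 0.2326]
ee_rot: [-3.141, 0.002, 2.972]
ft_force: [-3.7, 4.8, 18.1]
gripper_width: 0.0138
grasp_force: 117.6
```

jog_arm(series=[{"xyz": [0, 0, -0.02], "twist": 0, "hand": 0.0}, {"xyz": [0, 0, -0.05], "twist": 0, "hand": 0.0}, {"xyz": [0, 0, -0.05], "twist": 0, "hand": 0.0}, {"xyz": [0, 0, -0.05], "twist": 0, "hand": 0.0}, {"xyz": [0, 0, -0.02], "twist": 0, "hand": 0.0}, {"xyz": [0, 0, 0], "twist": 0, "hand": 0.0}])

```text
time_s: 60.15
position: [0.4227, -0.4678, 0.4197]
ee_rot: [-3.141, 0.0, 2.972]
ft_force: [-0.2, -0.2, -2.9]
gripper_width: 0.0141
grasp_force: 114.4
```

Run:
```python
from h import *
st();s=arm.sense()
c=cam('scene');measure(c)
c=cam('wrist');P=c['P'];f=c['frame'].astype(int);T=R.from_euler('xyz',s['ee_rot']).as_matrix()
q=((P-s['position'])@T)
k=(q[...,0]>.02)&(q[...,0]<.09)&(abs(q[...,1])<.02)&(q[...,2]>.1)&(q[...,2]<.19)&(f[...,0]>f[...,2]+25)
p=q[k]
for a in(.025,.045,.06):
    w=p[abs(p[:,0]-a)<.005];print(a,np.median(w,0) if len(w) else 0)
c=cam('top');P=c['P'];q=((P-s['position'])@T);f=c['frame'].astype(int)
k=(q[...,0]<-.025)&(q[...,0]>-.11)&(abs(q[...,1])<.05)&(q[...,2]>.12)&(q[...,2]<.19)&(f.max(2)<90)
print(k.sum(),np.percentile(q[k],[1,50,99],axis=0))
to(.4335,.367,.42,-2.962,grasp=False)
```

```text
60.15 [ 0.4227 -0.4678  0.4197] [-3.141  0.     2.972] [-0.2 -0.2 -2.9] 0.01411968539704345 114.36058044433594 [ 0.58  0.59  0.37  1.47 -0.23  1.12  2.4 ]
tops [373 317   9   8  59] mid [ 0.429  -0.3104  0.1239] med [ 0.4286 -0.3117  0.1243] ztop 0.126 [17. 16.]
tops [423 341  10   9  70] mid [ 0.4658 -0.4137  0.1242] med [ 0.4653 -0.4154  0.1241] ztop 0.1262 [16. 18.]
red [430  88  27  18  27] mid [ 0.3909 -0.4015  0.6271] med [ 0.3906 -0.4012  0.6277] ztop 0.6291 [ 6. 17.]
0.025 [0.02505709 0.00108007 0.15075095]
0.045 [0.04511987 0.00107635 0.15068043]
0.06 [0.06005183 0.00074785 0.15058732]
504 [[-0.08148454 -0.02112411  0.1417555 ]
 [-0.05773911  0.00857526  0.14654686]
 [-0.03656714  0.0267346   0.18294192]]
twist -20.0 shift after twist mm [-1.595e+02  8.188e+02 -1.000e-01] before [ 1.303e+02  8.240e+02 -1.000e-01]
```

jog_arm(series=[{"xyz": [0.003, 0.0507, 0], "twist": 0, "hand": 0.0}, {"xyz": [0.003, 0.0507, 0], "twist": 0, "hand": 0.0}, {"xyz": [0.003, 0.0507, 0], "twist": 0, "hand": 0.0}, {"xyz": [0.003, 0.0507, 0], "twist": 0, "hand": 0.0}, {"xyz": [0.003, 0.0507, 0], "twist": 0, "hand": 0.0}, {"xyz": [0.003, 0.0507, 0], "twist": 0, "hand": 0.0}, {"xyz": [0.003, 0.0507, 0], "twist": 0, "hand": 0.0}, {"xyz": [0.003, 0.0507, 0], "twist": 0, "hand": 0.0}])

```text
time_s: 61.3
position: [0.4675, -0.0621, 0.4177]
ee_rot: [-3.141, -0.004, 2.972]
ft_force: [1.0, 0.5, -1.6]
gripper_width: 0.014
grasp_force: 114.4
```

jog_arm(series=[{"xyz": [0.014, 0.0507, 0], "twist": 0, "hand": 0.0}, {"xyz": [0.014, 0.0507, 0], "twist": 0, "hand": 0.0}, {"xyz": [0.014, 0.0507, 0], "twist": 0, "hand": 0.0}, {"xyz": [0.014, 0.0507, 0], "twist": 0, "hand": 0.0}, {"xyz": [0.014, 0.0507, 0], "twist": 0, "hand": 0.0}, {"xyz": [0.014, 0.0507, 0], "twist": 0, "hand": 0.0}, {"xyz": [0.014, 0.0507, 0], "twist": 0, "hand": 0.0}, {"xyz": [0.014, 0.0507, 0], "twist": 0, "hand": 0.0}, {"xyz": [0, 0, 0], "twist": -10, "hand": 0.0}, {"xyz": [0, 0, 0], "twist": -10, "hand": 0.0}])

```text
time_s: 62.55
position: [0.4252, 0.3556, 0.4168]
ee_rot: [-3.139, -0.004, -2.954]
ft_force: [0.4, 0.1, -2.0]
gripper_width: 0.0139
grasp_force: 114.3
```

Run:
```python
from h import *
st();to(.43,.36,.1925,-2.962,grasp=False)
c=cam('scene');P=c['P'];f=c['frame'];hs=cv2.cvtColor(f,cv2.COLOR_RGB2HSV).astype(int);x,y,z=[P[...,i] for i in range(3)]
k=(abs(x-.482)<.02)&(abs(y+.477)<.02)&((hs[...,0]<6)|(hs[...,0]>174))&(hs[...,1]>120)
print('peg',k.sum(),np.median(P[k],0),P[k].max(0))
measure(c)
```

```text
62.55 [0.4252 0.3556 0.4168] [-3.139 -0.004 -2.954] [ 0.4  0.1 -2. ] 0.013905190131702381 114.26347017288208 [-0.83  0.46  0.14  1.69 -0.07  1.01  1.09]
twist 0.4 shift after twist mm [ -6.5   4.1 224.2] before [ -6.5   4.1 224.2]
peg 50 [ 0.48221945 -0.47774982  0.04472145] [ 0.48947568 -0.46972571  0.04809967]
tops [373 317   9   8  59] mid [ 0.4306 -0.3106  0.1242] med [ 0.4293 -0.3115  0.1242] ztop 0.126 [15. 16.]
tops [439 319   9   9  60] mid [ 0.532  -0.3908  0.1235] med [ 0.531  -0.3927  0.1242] ztop 0.1256 [17. 15.]
tops [423 341  10  10  70] mid [ 0.4664 -0.4141  0.1245] med [ 0.4658 -0.4154  0.1248] ztop 0.1263 [17. 17.]
```

jog_arm(series=[{"xyz": [0, 0, 0.05], "twist": 0, "hand": 0.0}, {"xyz": [0, 0, 0.05], "twist": 0, "hand": 0.0}, {"xyz": [0, 0, 0.05], "twist": 0, "hand": 0.0}, {"xyz": [0, 0, 0.04], "twist": 0, "hand": 0.0}, {"xyz": [0, 0, 0.02], "twist": 0, "hand": 0.0}, {"xyz": [0, 0, 0.008], "twist": 0, "hand": 0.0}, {"xyz": [0, 0, 0.003], "twist": 0, "hand": 0.0}, {"xyz": [0, 0, 0], "twist": 0, "hand": 0.0}])

```text
time_s: 63.6
position: [0.4262, 0.3548, 0.1987]
ee_rot: [3.141, 0.001, -2.963]
ft_force: [-0.5, -0.5, -1.2]
gripper_width: 0.0138
grasp_force: 114.5
```

jog_arm(series=[{"xyz": [0, 0, 0.001], "twist": 0, "hand": 0.0}, {"xyz": [0, 0, 0], "twist": 0, "hand": 0.0}])

```text
time_s: 63.85
position: [0.4261, 0.3549, 0.1978]
ee_rot: [3.141, 0.001, -2.962]
ft_force: [0.1, 0.3, -2.4]
gripper_width: 0.0143
grasp_force: 114.5
```

jog_arm(series=[{"xyz": [0, 0, 0.001], "twist": 0, "hand": 0.0}, {"xyz": [0, 0, 0], "twist": 0, "hand": 0.0}])

```text
time_s: 64.1
position: [0.426, 0.3547, 0.1962]
ee_rot: [-3.142, -0.0, -2.962]
ft_force: [0.0, -0.6, -2.1]
gripper_width: 0.014
grasp_force: 114.5
```

jog_arm(series=[{"xyz": [0, 0, 0.001], "twist": 0, "hand": 0.0}, {"xyz": [0, 0, 0.001], "twist": 0, "hand": 0.0}, {"xyz": [0, 0, 0], "twist": 0, "hand": 0.0}])

```text
time_s: 64.47
position: [0.426, 0.3547, 0.1941]
ee_rot: [-3.141, -0.0, -2.962]
ft_force: [-0.4, -0.4, -1.0]
gripper_width: 0.0139
grasp_force: 114.5
```

jog_arm(series=[{"xyz": [0, 0, 0.001], "twist": 0, "hand": 0.0}, {"xyz": [0, 0, 0], "twist": 0, "hand": 0.0}])

```text
time_s: 64.72
position: [0.426, 0.3547, 0.1931]
ee_rot: [-3.141, -0.0, -2.962]
ft_force: [-0.2, 0.2, -2.4]
gripper_width: 0.0134
grasp_force: 114.5
```

jog_arm(series=[{"xyz": [0, 0, 0.001], "twist": 0, "hand": 0.0}, {"xyz": [0, 0, 0], "twist": 0, "hand": 0.0}])

```text
time_s: 64.97
position: [0.426, 0.3548, 0.1922]
ee_rot: [3.142, 0.0, -2.962]
ft_force: [-0.5, -0.2, -0.5]
gripper_width: 0.0137
grasp_force: 114.5
```

jog_arm(series=[{"xyz": [0, 0, 0.001], "twist": 0, "hand": 0.0}, {"xyz": [0, 0, 0], "twist": 0, "hand": 0.0}])

```text
time_s: 65.22
position: [0.426, 0.3547, 0.192]
ee_rot: [3.141, 0.0, -2.962]
ft_force: [-2.5, -1.7, 4.9]
gripper_width: 0.0137
grasp_force: 115.5
```

jog_arm(series=[{"xyz": [0, 0, 0], "twist": 0, "hand": 0.02}, {"xyz": [0, 0, 0], "twist": 0, "hand": 0.04}, {"xyz": [0, 0, 0], "twist": 0, "hand": 0.045}, {"xyz": [0, 0, 0], "twist": 0, "hand": 0.045}, {"xyz": [0, 0, -0.03], "twist": 0, "hand": 0.045}, {"xyz": [0, 0, -0.05], "twist": 0, "hand": 0.045}, {"xyz": [0, 0, -0.05], "twist": 0, "hand": 0.045}, {"xyz": [0, 0, -0.05], "twist": 0, "hand": 0.045}, {"xyz": [0, 0, 0], "twist": 0, "hand": 0.045}, {"xyz": [0, 0, 0], "twist": 0, "hand": 0.045}])

```text
time_s: 66.47
position: [0.4256, 0.3545, 0.3708]
ee_rot: [-3.141, -0.001, -2.962]
ft_force: [-1.0, -0.7, -0.1]
gripper_width: 0.0448
grasp_force: 0.0
```

Run:
```python
from m import *
st();mal('wrist');c=cam('scene');save(c,'s12.png')
```

```text
66.475 [0.4256 0.3545 0.3708] [-3.141e+00 -1.000e-03 -2.962e+00] [-1.  -0.7 -0.1] 0.04477167221967014 0.0 [-0.83  0.5   0.14  1.75 -0.09  0.89  1.1 ]
wrist handle ((408.2300109863281, 352.42181396484375), (103.73829650878906, 15.433113098144531), 10.166258811950684) [406.66595571 351.79111904] z 0.04301335396849981 head 483.4093933105469 365.8077697753906 0.04903205856199691 yaw deg 10.095913693288058
line 10.487743 [9.8329389e-01 1.8202518e-01 4.0666595e+02 3.5179111e+02]
```

View pics/s12.png

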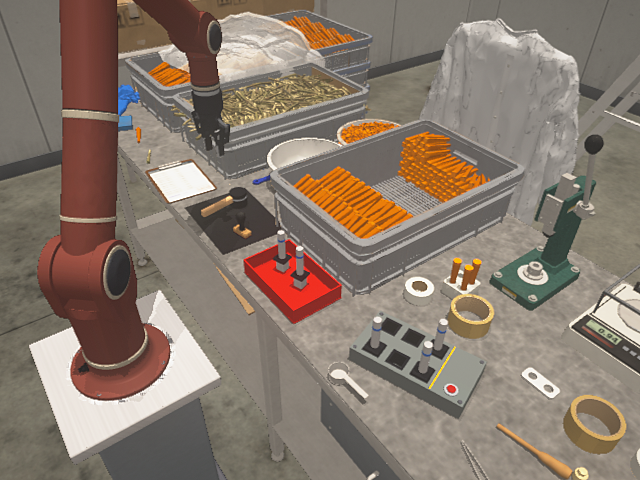

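The picture shows everything in place: the stamp (241,215) and mallet (225,200) stand on the mat. Two spindles (281,250) and (299,268) are in the tray, three are still seated, and the peg (451,389) is down.

```bash
python3 -c "
from station import arm
print(arm.hand_in())"
```

```text
the job is handed in; nothing more can be done
None
```

The job is done and handed in at about 66 s: the stamp is upright on the mat, the two loose spindles are in the red tray, the three firm ones are still seated, the red peg was driven fully down with the mallet, and the mallet stands back on its head on the mat.

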